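# Put the pens away in the sliding-lid pen case

## Robot

A 6-joint arm with a two-finger parallel gripper is mounted at the origin on the work surface. World frame = base frame: x ahead of the robot, y to its left, z up, the work surface at z = 0. Lengths are in m, angles in rad, forces in N, time in s.
With the tool pointing down it reaches from about 0.3 to 0.775 m from the base axis. Payload 14.6 kg.
Tool frame: the origin (TCP) lies midway between the tips of the shut fingers; the grasp point (between the pads) lies 19 mm behind it; z points along the fingers, y is the line along which they close (so a half turn about z gives the same grasp; the last joint's range is limited). The gripper opens to 94 mm and grips with 3 to 60 N. Pads are 16 mm wide; open, the fingers measure 119 mm over their backs; the gripper's body (75 mm by 177 mm) begins 78 mm behind the grasp point.
Start: joints at [-1.208, 0.3, 1.521, -0, 1.321, -0.067], TCP at [0.229, -0.5, 0.17] pointing down, gripper open.
Joint ranges: [-3.03, 3.03], [-0.79, 2.21], [0.23, 2.52], [-1.04, 4.18], [0, 3.07], [-2.55, 2.55]. Speed limits (rad/s): [2.22, 2.22, 2.57, 3.14, 3.14, 3.14].

## Interface

Orientations are given as [roll, pitch, yaw] about the fixed x, y, z axes, in that order (R = Rz(yaw) Ry(pitch) Rx(roll)).
In Python, from station import ctrl gives the robot as it stands. The module is installed in compiled form; this text tells all that it offers.
- The arm moves only by the tool servo_tool, never from a script. Its argument "plan" is a list of rows, each a list of 7 numbers: the opening in per cent of the stroke, from 0 (shut) to 100 (fully open), then the shift along the tool's x, y, z in m, then the turn, a rotation vector about the tool's x, y, z in rad. A call has exactly 8 rows; each row shifts and turns the commanded pose from where the row before left it, along the tool's axes as they then stand; what a row does not reach is not made up. A row lasts 1/8 s, in which the tool goes at most 62.5 mm and 10.7 degrees, less where a joint would pass 70% of its speed; a pose out of reach is approached as far as the arm can. A call with a gripper value outside its range is refused whole. The fingers move at their own pace and stop on an object; "force" is the grip in N (left out, the last holds). Time passes only in rows, so rows that do not move let the fingers close, or fill a call up. It gives the time, the measured TCP pose, the force, the opening and the grip force at its end, in the units of the state.
- ctrl.get_obs(): the state, without advancing time (a new reading comes with each control period).
- ctrl.camera(name): name is "scene" or "top" or "wrist"; returns a dict with "pixels" (480x640x3 uint8, red, green, blue), "z_map" (480x640 float32, m along the optical axis (not along the pixel's ray), 0 where there is no reading), "mtx" (3x3 intrinsics, pixels), "pose" (4x4, takes a point from camera to world coordinates). Camera axes: x right, y up, looking along -z (the intrinsics and any distortion apply to the point x, -y, -z); pixel columns grow to the right and rows downward; lengths in m; the calibration is good to about 2 mm. The wrist camera is an equidistant fisheye: a pixel r from the principal point sees the ray r / f radians off the axis. A picture is of the moment at which its call begins.
- ctrl.hand_in(): hands the job in; it is judged then, once.
The state is a dict: "time_s": time; "qpos": joint angles; "joint_vel": joint speeds; "tau": joint torques, N m; "ee_pos": TCP position; "eef_rot": TCP orientation; "force": force on the tool from outside, world axes, zero at the start; "moment": the same for the moment, N m; "grip_width": finger opening in m; "grip_force": force on a finger pad.
Only numpy, scipy, OpenCV 4.12 (cv2) and the standard library are available. Lean on these libraries where they do the work, as an engineer would, in place of code of your own. Each camera call takes 0.05 s, during which the arm holds its last target. There are 200 camera calls.

## Task

Slide the pen case's flush lid all the way open by pressing on it and dragging, then put away every loose pen, whether it lies on the desk or on the lid: push each one down into a clip of its own until it rests in the forks and the sprung jaw has closed over it. Then slide the lid fully shut again the same way, and leave the tumbler and the tin standing where they are.

Things in the scene. Friction and masses are not known exactly. Their poses are not given: they have to be found in the camera images.
- case: pale wooden pen case, fast on the desk, 172 mm (its x) by 382 mm (its y) by 50 mm high, walls 8 mm (long sides) and 6 mm (ends); origin at the centre of its underside. A 6 mm partition at y = 0 parts two wells, each 156 by 182 mm inside: the pen well with four clips on the +y side, a well with a note block on the -y side. One flat lid covers one well at a time
- lid (a joint): how far the lid is open, m: 0 = shut over the pen well; it grows as the lid slides towards the case's -y; 0.184 = fully open, over the other well. End stops at both. It runs in grooves with a friction of about 2 N and stays where it is left
- lid_top (a point): centre of the lid's upper face, 50 mm above the desk, moving with the lid: a wooden board 164 by 186 mm, 5.5 mm thick, level with the case's rims, no handle, flat inlaid rubber thumb ribs (60 by 40 mm) in the middle. It slides when a fingertip presses on it (some 5 to 20 N) and drags
- clip1 (a point): clip nearest the partition: where the centre of a seated pen lies, 20 mm above the desk; a seated pen lies along this frame's x, either way round; z is up. The pen rests in two black forks, 42 to 67 mm either side of this point, slot 14.5 mm wide, seat 14 mm above the desk; -y side a tall tine with a flared lip up to 39 mm above the desk, +y side a short tine up to 22 mm
- clip2 (a point): second clip, built like clip1, 40 mm further along the case's y. Room for fingers at each clip: along x 21 mm either side of its point, down to 12 mm above the desk; sideways 31 mm from its point to an end wall or the partition, 34 mm to a pen in the next clip, so open the gripper only part way in there
- clip3 (a point): third clip, like clip1, 80 mm further along the case's y than clip1
- clip4 (a point): fourth clip, like clip1, 120 mm further along the case's y than clip1
- jaw1 (a joint): sprung hinged jaw of clip1, rad: 0 = shut, about 0.2 as a pen passes, 0.5 = limit. A steel shaft along x carrying two hooked noses 31 to 40 mm either side of the clip's point, on its +y side; they reach over the slot 28 to 39 mm above the desk and have slippery sloping tops. A pen pushed straight down with some 5 to 10 N drives the jaw aside, and it springs back over the pen
- jaw2 (a joint): sprung jaw of clip2, like jaw1
- jaw3 (a joint): sprung jaw of clip3, like jaw1
- jaw4 (a joint): sprung jaw of clip4, like jaw1
- pen1: a retractable pen with an octagonal brushed-aluminium barrel, 12 mm across the flats, 140 mm long, 30 g; origin on its axis at mid length, x along the pen towards the nib, so it lies on the desk with its origin 6 mm up. The barrel is uniform from x = -65 to +59 mm
- pen2: a pen like pen1
- pen3: a pen like pen1
- pen4: a pen like pen1
- pen5: a pen like pen1 that starts lying on the shut lid, its origin 56 mm above the desk, on the half of the lid at the case's +x side and roughly along the case's y; it rides along if the lid is slid under it
- tumbler: empty glass tumbler, 76 mm wide, 100 mm high, origin at the centre of its foot; to be left alone
- tin: round aluminium tin with a twist cap, 79 mm wide, 56 mm high, origin at the centre of its underside; to be left alone
There are look-alikes about, which are no part of the job. Leave any pink look-alike of the pen3 alone.

How it is judged:
By the outcome, as a careful person would: the job done as asked, in the order asked, and still so for the second after the job is handed in, with the robot touching nothing.
Of pen1, pen2, pen3, pen4, pen5 only 3 to 4 are there at a start; the rules pass over those that are not, and their reading is None.
At some moment in a run one of pen1, pen2, pen3, pen4 may be knocked a few centimetres aside while the robot is not near it.
Once in a run the grip may slacken for a moment while it holds something.
It also fails if it takes over 210 s, if anything falls off the work surface, if the arm or the gripper's body presses on something with over 40 N, if the wrist force passes 120 N, or if a joint passes its speed limit or range.

## Working session

There is one attempt and no reset: what is moved stays moved. The work goes in short steps, Python scripts to look and compute and a tool call to move; the robot and the scene stay as the last step left them, time stands still between calls to the robot, and variables do not carry over. Pictures are saved under pics/ and viewed, at most 14 in all, crops included, and the job is handed in when it is done.

Besides the shell and the picture viewer there is one more tool, called after ">>>" as name(argument=value, ...) on one line, values as JSON. servo_tool: Moves the arm, as the interface text tells. Its arguments: {"type":"object","properties":{"plan":{"type":"array","items":{"type":"array","items":{"type":"number"}}},"force":{"type":"number"}},"required":["plan"]}

```bash
mkdir -p pics
cat > h.py <<'E'
import numpy as np, cv2
from station import ctrl
def grab(n):
    c=ctrl.camera(n); np.savez('last_%s.npz'%n,**c); return c
def world(c,u,v,z=None):
    """pinhole pixel -> world, via plane z or depth map"""
    K=c['mtx'];T=c['pose']
    d=np.array([(u-K[0,2])/K[0,0],-(v-K[1,2])/K[1,1],-1.])
    r=T[:3,:3]@d;o=T[:3,3]
    s=(z-o[2])/r[2] if z is not None else c['z_map'][int(v),int(u)]
    return o+s*r
def save(c,n): cv2.imwrite('pics/'+n,c['pixels'][:,:,::-1])
E
python3 - <<'E'
from h import *
for n in('scene','top'):
    c=grab(n);save(c,n+'0.png');print(n,c['mtx'].round(1).tolist(),c['pose'].round(3).tolist())
o=ctrl.get_obs();print(o)
E
```

```text
scene [[613.1, 0.0, 316.5], [0.0, 613.1, 244.3], [0.0, 0.0, 1.0]] [[-0.269, -0.779, 0.566, 1.371], [0.963, -0.219, 0.157, 0.348], [0.002, 0.588, 0.809, 1.253], [0.0, 0.0, 0.0, 1.0]]
top [[542.9, 0.0, 322.3], [0.0, 542.9, 236.9], [0.0, 0.0, 1.0]] [[0.023, 0.996, -0.082, 0.438], [-1.0, 0.022, -0.007, 0.117], [-0.005, 0.082, 0.997, 1.26], [0.0, 0.0, 0.0, 1.0]]
{'time_s': 0.1, 'qpos': array([-1.20759969e+00,  3.00405079e-01,  1.52153470e+00, -2.35868185e-05,
        1.32067847e+00, -6.65912567e-02]), 'joint_vel': array([-9.68541479e-04, -7.72903196e-05, -4.78920945e-04, -1.22956030e-03,
       -3.51504902e-04,  1.18475787e-03]), 'tau': array([ 2.40347952e-03, -5.32644224e+01, -3.53284907e+01,  7.09974999e-02,
        2.34695437e-02, -4.21096638e-05]), 'ee_pos': array([ 0.22907071, -0.49972534,  0.16914218]), 'eef_rot': array([-3.14056781e+00, -4.54489081e-05,  4.29793722e-01]), 'force': array([ 0.15551262, -0.88273147, -0.34016097]), 'moment': array([0.0403153 , 0.04430847, 0.03451122]), 'grip_force': 0.0, 'grip_width': 0.09384121573714384}
```

View pics/top0.png

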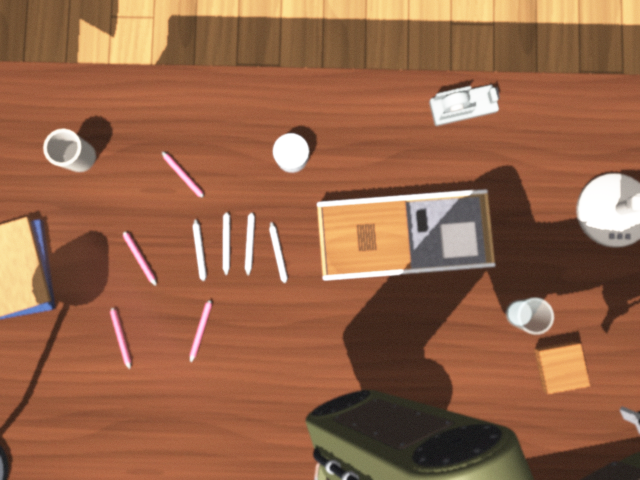

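View pics/scene0.png

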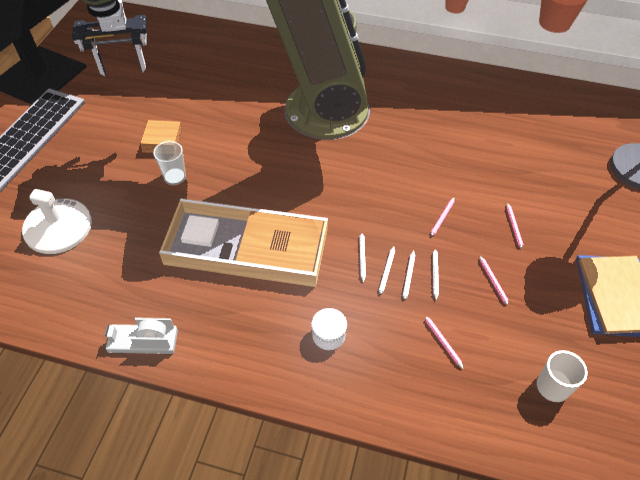

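Both views show a closed lid at top px (365,238) with its ribs at (366,237), no pen on the lid, and four silver pens at about (198,250), (226,243), (250,243) and (278,252). The pink look-alikes lie elsewhere. The tin is at (291,152) and the tumbler at (530,315).

```bash
cat >> h.py <<'E'
def blob_pens(c,z=0.006,xr=(180,300),yr=(195,295),thr=None,n=None):
    """silver (bright, unsaturated) elongated blobs -> list (center, yaw, length, width)"""
    hsv=cv2.cvtColor(c['pixels'],cv2.COLOR_RGB2HSV)
    m=((hsv[:,:,1]<70)&(hsv[:,:,2]>110)).astype(np.uint8)
    k=np.zeros_like(m);k[yr[0]:yr[1],xr[0]:xr[1]]=1;m*=k
    out=[]
    for q in cv2.findContours(m,cv2.RETR_EXTERNAL,cv2.CHAIN_APPROX_NONE)[0]:
        if len(q)<30: continue
        P=np.array([world(c,u,v,z) for u,v in q[:,0]])[:,:2].astype(np.float32)
        (cx,cy),(w,h),a=cv2.minAreaRect(P)
        b=cv2.boxPoints(((cx,cy),(w,h),a)); e=[b[1]-b[0],b[2]-b[1]]; L=max(e,key=np.linalg.norm)
        yaw=np.arctan2(L[1],L[0])%np.pi
        if max(w,h)>0.1 and min(w,h)<0.03: out.append((cx,cy,yaw,max(w,h),min(w,h)))
    return sorted(out,key=lambda t:t[1])
E
python3 - <<'E'
from h import *
np.set_printoptions(precision=4,suppress=True)
t=dict(np.load('last_top.npz'));s=dict(np.load('last_scene.npz'))
for p in blob_pens(t): print('top',np.round(p,4))
for p in blob_pens(s,xr=(350,450),yr=(225,310)): print('scene',np.round(p,4))
# case via depth: top surface z ~0.05
for n,c in(('top',t),('scene',s)):
    v,u=np.mgrid[0:480,0:640]
    K=c['mtx'];Z=c['z_map']
    d=np.stack([(u-K[0,2])/K[0,0]*Z,-(v-K[1,2])/K[1,1]*Z,-Z],-1)
    W=d@c['pose'][:3,:3].T+c['pose'][:3,3]
    m=(abs(W[...,2]-0.05)<0.008)&(Z>0)&(W[...,0]>.3)&(W[...,0]<.62)&(W[...,1]>-.35)&(W[...,1]<.2)
    nn,lab,st,_=cv2.connectedComponentsWithStats(m.astype(np.uint8))
    i=1+np.argmax(st[1:,4]);P=W[lab==i]
    print(n,'case z med',np.median(P[:,2]),cv2.minAreaRect(P[:,:2].astype(np.float32)))
    # colour ribs, dark blob inside lid
    g=cv2.cvtColor(c['pixels'],cv2.COLOR_RGB2GRAY)
    x0,x1,y0,y1=(350,385,218,258) if n=='top' else (262,300,222,260)
    rm=np.zeros_like(g);rm[y0:y1,x0:x1]=(g[y0:y1,x0:x1]<110)
    ys,xs=np.nonzero(rm);uu,vv=(xs.min()+xs.max())/2,(ys.min()+ys.max())/2
    print(' ribs px',uu,vv,'->',world(c,uu,vv,0.05))
E
python3 - <<'E'
import cv2
a=cv2.imread('pics/top0.png')[180:300,170:510];cv2.imwrite('pics/c1.png',cv2.resize(a,None,fx=2.3,fy=2.3,interpolation=2))
E
```

```text
top [0.5035 0.2279 0.2562 0.1429 0.0176]
top [0.5219 0.2944 3.1135 0.1421 0.0179]
top [0.5217 0.3496 0.0367 0.1441 0.0163]
top [0.5042 0.4103 0.1757 0.1414 0.0185]
scene [0.5024 0.2246 0.2607 0.145  0.014 ]
scene [0.5229 0.291  3.1096 0.1446 0.014 ]
scene [0.5221 0.3452 0.0338 0.1457 0.0135]
scene [0.5047 0.4073 0.1869 0.143  0.0136]
top case z med 0.050701260073480525 ((0.5486780405044556, -0.06104409694671631), (0.17209267616271973, 0.3831014335155487), 5.74794340133667)Traceback (most recent call last):
  File "<stdin>", line 20, in <module>
    return umr_minimum(a, axis, None, out, keepdims, initial, where)
ValueError: zero-size array to reduction operation minimum which has no identity
```

View pics/c1.png

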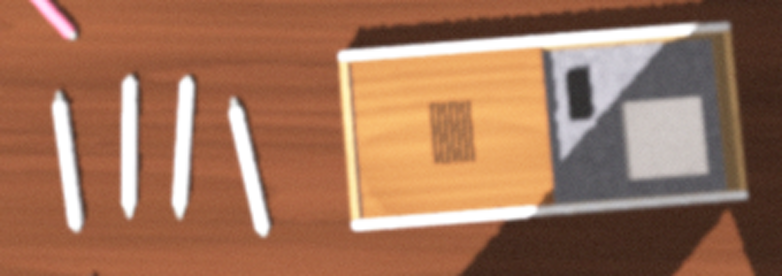

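The crop confirms the pose: lid shut, plain, ribs in the middle, pen well at the left (+y), four silver pens.

```bash
cat >> h.py <<'E'
def cloud(c):
    v,u=np.mgrid[0:480,0:640];K=c['mtx'];Z=c['z_map']
    d=np.stack([(u-K[0,2])/K[0,0]*Z,-(v-K[1,2])/K[1,1]*Z,-Z],-1)
    return d@c['pose'][:3,:3].T+c['pose'][:3,3]
def to(x,y,z,yaw):
    """print turn about tool z, then tool-frame shift (after the turn) to reach the pose"""
    o=ctrl.get_obs();p=o['ee_pos'];r=o['eef_rot']
    d=np.array([x,y])-p[:2];c,s=np.cos(yaw),np.sin(yaw)
    print('at',p.round(4),r.round(4),'F',o['force'].round(1),'w',round(o['grip_width'],4),'gf',round(o['grip_force'],1),'t',round(o['time_s'],1))
    print('turn z',round(r[2]-yaw,3),'shift',round(c*d[0]+s*d[1],4),round(s*d[0]-c*d[1],4),round(p[2]-z,4))
E
python3 - <<'E'
from h import *
np.set_printoptions(precision=4,suppress=True)
for n in('top','scene'):
    c=dict(np.load('last_%s.npz'%n));W=cloud(c)
    m=(abs(W[...,2]-0.05)<0.006)&(W[...,0]>.4)&(W[...,0]<.68)&(W[...,1]>-.3)&(W[...,1]<.18)
    nn,lab,st,_=cv2.connectedComponentsWithStats(m.astype(np.uint8));i=1+np.argmax(st[1:,4]);P=W[lab==i]
    print(n,np.median(P[:,2]),cv2.minAreaRect(P[:,:2].astype(np.float32)))
    for h in((.09,.3),):
        m=(W[...,2]>.03)&(W[...,0]>.25)&(W[...,0]<.75)&(W[...,1]>-.5)&(W[...,1]<.5)
        nn,lab,st,_=cv2.connectedComponentsWithStats(m.astype(np.uint8))
        for i in range(1,nn):
            if st[i,4]>80: q=W[lab==i];print('  obj',q.min(0),q.max(0))
to(.5395,.0305,.1,.1)
E
```

```text
top 0.05071283776100244 ((0.5488076210021973, -0.061018988490104675), (0.172493577003479, 0.38302797079086304), 5.784460544586182)
  obj [0.4377 0.117  0.0302] [0.7499 0.2399 1.2599]
  obj [ 0.4377 -0.2593  0.0301] [0.6529 0.1367 1.2599]
  obj [ 0.4377 -0.5     0.03  ] [0.6481 0.117  1.2599]
  obj [ 0.339  -0.3682  0.0302] [0.4377 0.117  1.2599]
  obj [ 0.25   -0.4647  0.0305] [0.4377 0.117  1.2599]
  obj [ 0.25   -0.1063  0.3581] [0.4377 0.117  1.2599]
scene 0.05067120981732942 ((0.5505930781364441, -0.06291213631629944), (0.17855244874954224, 0.3850187361240387), 5.697885036468506)
  obj [ 0.25   -0.4999  0.3313] [ 0.2976 -0.4464  0.4535]
  obj [ 0.25   -0.0706  0.3427] [ 0.2706 -0.0024  0.5138]
  obj [ 0.2501 -0.466   0.0301] [ 0.4241 -0.2901  0.1071]
  obj [ 0.4448 -0.2604  0.03  ] [0.6567 0.137  0.0623]
  obj [0.696  0.1606 0.0324] [0.75   0.2394 0.0637]
at [ 0.2291 -0.4997  0.1691] [-3.1406 -0.      0.4298] F [ 0.2 -0.9 -0.3] w 0.0938 gf 0.0 t 0.1
turn z 0.33 shift 0.3618 -0.4966 0.0691
```

>>> servo_tool(plan=[[0, 0, 0, -0.04, 0, 0, 0.16], [0, 0, 0, 0, 0, 0, 0.17], [0, 0, 0, 0, 0, 0, 0], [0, 0, 0, 0, 0, 0, 0], [0, 0, 0, 0, 0, 0, 0], [0, 0, 0, 0, 0, 0, 0], [0, 0, 0, 0, 0, 0, 0], [0, 0, 0, 0, 0, 0, 0]], force=40)

```text
time_s: 1.1
ee_pos: [0.2292, -0.5, 0.2096]
eef_rot: [-3.142, 0.0, 0.1]
force: [-0.1, 0.6, -0.2]
grip_width: 0.0172
grip_force: 0.0
```

>>> servo_tool(plan=[[0, 0.036, -0.05, 0, 0, 0, 0], [0, 0.036, -0.05, 0, 0, 0, 0], [0, 0.036, -0.05, 0, 0, 0, 0], [0, 0.036, -0.05, 0, 0, 0, 0], [0, 0.036, -0.05, 0, 0, 0, 0], [0, 0.036, -0.05, 0, 0, 0, 0], [0, 0.036, -0.05, 0, 0, 0, 0], [0, 0.036, -0.05, 0, 0, 0, 0]])

```text
time_s: 2.1
ee_pos: [0.4766, -0.0713, 0.2099]
eef_rot: [3.141, -0.001, 0.1]
force: [2.3, -0.5, 0.4]
grip_width: 0.0004
grip_force: 0.0
```

```bash
python3 -c "
from h import *
to(.54,.030,.06,.1)"
```

```text
at [ 0.4766 -0.0713  0.2099] [ 3.1413e+00 -7.0000e-04  1.0000e-01] F [ 2.3 -0.5  0.4] w 0.0004 gf 0.0 t 2.1
turn z -0.0 shift 0.0732 -0.0945 0.1499
```

>>> servo_tool(plan=[[0, 0.025, -0.032, 0.04, 0, 0, 0], [0, 0.025, -0.032, 0.04, 0, 0, 0], [0, 0.023, -0.03, 0.04, 0, 0, 0], [0, 0, 0, 0.03, 0, 0, 0], [0, 0, 0, 0.005, 0, 0, 0], [0, 0, 0, 0.003, 0, 0, 0], [0, 0, 0, 0.002, 0, 0, 0], [0, 0, 0, 0, 0, 0, 0]])

```text
time_s: 3.1
ee_pos: [0.5395, 0.0273, 0.0504]
eef_rot: [3.141, -0.001, 0.099]
force: [-1.3, -0.6, 0.5]
grip_width: 0.0005
grip_force: 0.0
```

>>> servo_tool(plan=[[0, 0, 0, 0.001, 0, 0, 0], [0, 0, 0, 0, 0, 0, 0], [0, 0, 0, 0.001, 0, 0, 0], [0, 0, 0, 0, 0, 0, 0], [0, 0, 0, 0, 0, 0, 0], [0, 0, 0, 0, 0, 0, 0], [0, 0, 0, 0, 0, 0, 0], [0, 0, 0, 0, 0, 0, 0]])

```text
time_s: 4.1
ee_pos: [0.5392, 0.0275, 0.0476]
eef_rot: [3.142, -0.0, 0.1]
force: [0.2, 0.1, -0.1]
grip_width: 0.0002
grip_force: 0.0
```

>>> servo_tool(plan=[[0, 0, 0, 0.001, 0, 0, 0], [0, 0, 0, 0, 0, 0, 0], [0, 0, 0, 0.001, 0, 0, 0], [0, 0, 0, 0, 0, 0, 0], [0, 0, 0, 0, 0, 0, 0], [0, 0, 0, 0, 0, 0, 0], [0, 0, 0, 0, 0, 0, 0], [0, 0, 0, 0, 0, 0, 0]])

```text
time_s: 5.1
ee_pos: [0.5391, 0.0276, 0.0456]
eef_rot: [-3.142, 0.0, 0.1]
force: [0.1, 0.2, 0.1]
grip_width: 0.0006
grip_force: 0.0
```

>>> servo_tool(plan=[[0, 0, 0, 0.001, 0, 0, 0], [0, 0, 0, 0, 0, 0, 0], [0, 0, 0, 0, 0, 0, 0], [0, 0, 0, 0.001, 0, 0, 0], [0, 0, 0, 0, 0, 0, 0], [0, 0, 0, 0, 0, 0, 0], [0, 0, 0, 0, 0, 0, 0], [0, 0, 0, 0, 0, 0, 0]])

```text
time_s: 6.1
ee_pos: [0.5391, 0.0275, 0.0437]
eef_rot: [3.142, 0.0, 0.1]
force: [-0.1, 0.0, -0.2]
grip_width: 0.0008
grip_force: 0.0
```

```bash
python3 -c "
from h import *
c=grab('scene')
cv2.imwrite('pics/s1.png',cv2.resize(c['pixels'][130:310,140:380,::-1],None,fx=3,fy=3,interpolation=2))"
```

```text
(no output)
```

View pics/s1.png

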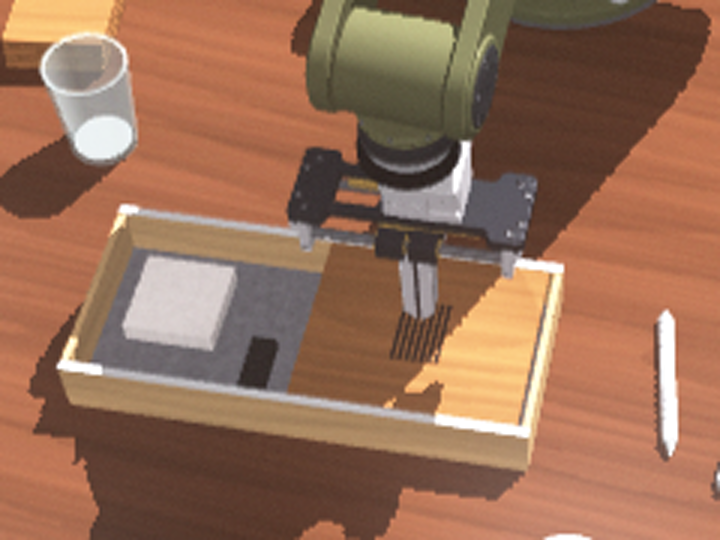

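The fingers (tips at about (420,318) in the crop) sit just over the rib field (425,333), apparently not yet touching.

>>> servo_tool(plan=[[0, 0, 0, 0.0005, 0, 0, 0], [0, 0, 0, 0.0005, 0, 0, 0], [0, 0, 0, 0.0005, 0, 0, 0], [0, 0, 0, 0.0005, 0, 0, 0], [0, 0, 0, 0.0005, 0, 0, 0], [0, 0, 0, 0.0005, 0, 0, 0], [0, 0, 0, 0.0005, 0, 0, 0], [0, 0, 0, 0, 0, 0, 0]])

```text
time_s: 7.15
ee_pos: [0.5391, 0.0276, 0.0401]
eef_rot: [-3.142, 0.0, 0.1]
force: [0.0, -0.3, 1.0]
grip_width: 0.0005
grip_force: 0.0
```

>>> servo_tool(plan=[[0, 0, 0, 0.0005, 0, 0, 0], [0, 0, 0, 0.0005, 0, 0, 0], [0, 0, 0, 0, 0, 0, 0], [0, 0, 0, 0, 0, 0, 0], [0, 0, 0, 0, 0, 0, 0], [0, 0, 0, 0, 0, 0, 0], [0, 0, 0, 0, 0, 0, 0], [0, 0, 0, 0, 0, 0, 0]])

```text
time_s: 8.15
ee_pos: [0.5392, 0.0275, 0.0392]
eef_rot: [-3.142, -0.0, 0.1]
force: [0.5, 0.3, 0.7]
grip_width: 0.0003
grip_force: 0.0
```

```bash
python3 -c "
from h import *
np.set_printoptions(precision=4,suppress=True)
c=grab('scene');W=cloud(c);px=c['pixels']
for v in range(218,248,2):
    print(v,[(round(float(W[v,u,2]),3),round(float(W[v,u,0]),3),round(float(W[v,u,1]),3)) for u in (276,280,284)], px[v,280])
print(ctrl.get_obs()['force'])
"
```

```text
218 [(0.174, 0.569, 0.031), (0.179, 0.571, 0.041), (0.182, 0.57, 0.051)] [84 75 75]
220 [(0.138, 0.548, 0.022), (0.141, 0.548, 0.032), (0.135, 0.541, 0.039)] [164 158 160]
222 [(0.133, 0.55, 0.023), (0.134, 0.549, 0.032), (0.136, 0.548, 0.042)] [165 157 160]
224 [(0.125, 0.55, 0.022), (0.129, 0.55, 0.032), (0.123, 0.544, 0.04)] [167 159 161]
226 [(0.119, 0.551, 0.022), (0.121, 0.55, 0.032), (0.118, 0.546, 0.04)] [163 154 158]
228 [(0.111, 0.551, 0.022), (0.112, 0.549, 0.031), (0.107, 0.543, 0.039)] [164 157 161]
230 [(0.107, 0.554, 0.023), (0.105, 0.55, 0.031), (0.103, 0.546, 0.04)] [165 157 161]
232 [(0.098, 0.553, 0.022), (0.098, 0.551, 0.031), (0.098, 0.548, 0.04)] [160 150 154]
234 [(0.086, 0.55, 0.02), (0.091, 0.551, 0.031), (0.095, 0.551, 0.041)] [138 129 133]
236 [(0.052, 0.532, 0.013), (0.081, 0.55, 0.03), (0.049, 0.525, 0.031)] [122 107 104]
238 [(0.053, 0.539, 0.015), (0.047, 0.532, 0.023), (0.055, 0.535, 0.034)] [76 55 47]
240 [(0.047, 0.54, 0.015), (0.055, 0.543, 0.026), (0.052, 0.539, 0.035)] [72 55 47]
242 [(0.05, 0.548, 0.018), (0.052, 0.547, 0.028), (0.052, 0.545, 0.037)] [92 66 53]
244 [(0.05, 0.554, 0.019), (0.049, 0.551, 0.029), (0.049, 0.548, 0.038)] [131  89  60]
246 [(0.054, 0.562, 0.022), (0.05, 0.557, 0.031), (0.049, 0.554, 0.04)] [120  81  61]
[ 0.0996 -0.334   0.7928]
```

```bash
python3 -c "
from h import *
np.set_printoptions(precision=4,suppress=True)
c=grab('wrist');save(c,'w1.png');print(c['mtx'],c['pose']);z=c['z_map'];print(z[::60,::80])
t=grab('top');W=cloud(t)
m=(abs(W[...,0]-.545)<.05)&(abs(W[...,1]-.03)<.12)
h=np.histogram(W[m][:,2],bins=np.arange(0,.5,.02));print(h[0])
"
```

```text
[[371.6483   0.     317.1136]
 [  0.     371.6483 240.1109]
 [  0.       0.       1.    ]] [[ 0.1001  0.9554  0.2777  0.6208]
 [-0.995   0.0966  0.0264  0.0369]
 [-0.0016 -0.279   0.9603  0.2543]
 [ 0.      0.      0.      1.    ]]
[[0.1988 0.1638 0.2148 0.2174 0.217  0.2165 0.2131 0.2074]
 [0.2175 0.2244 0.2285 0.2289 0.2287 0.2291 0.2269 0.2225]
 [0.2329 0.2378 0.2393 0.2414 0.2402 0.2418 0.2402 0.2369]
 [0.2482 0.2503 0.2102 0.2028 0.2032 0.2031 0.2456 0.2448]
 [0.2639 0.2639 0.212  0.2118 0.212  0.2128 0.2582 0.24  ]
 [0.2825 0.2798 0.2779 0.2233 0.1676 0.2238 0.2701 0.2545]
 [0.0663 0.0818 0.2954 0.0795 0.1262 0.0796 0.2547 0.0819]
 [0.0521 0.0893 0.316  0.0723 0.3112 0.0711 0.3159 0.0849]]
[ 295    0  510    0    0    0    0    0    2   43  584   14    1   66
   14    5    9  199 1520 1170  319    0    0    0]
```

View pics/w1.png

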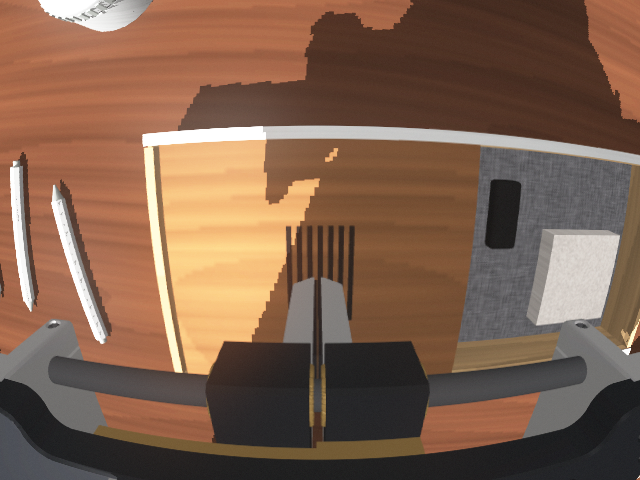

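The wrist view shows the shut fingertips at about (318,280), in front of the ribs. I'll check their true height from depth.

```bash
cat >> h.py <<'E'
def fish(c,u,v,z=None):
    K=c['mtx'];a,b=u-K[0,2],v-K[1,2];r=np.hypot(a,b)+1e-9;th=r/K[0,0]
    d=np.array([a/r*np.tan(th),-b/r*np.tan(th),-1.]);R=c['pose'][:3,:3]@d;o=c['pose'][:3,3]
    s=(z-o[2])/R[2] if z is not None else c['z_map'][int(v),int(u)]
    return o+s*R
E
python3 -c "
from h import *
np.set_printoptions(precision=4,suppress=True)
c=dict(np.load('last_wrist.npz'))
for u,v in [(300,270),(300,282),(305,285),(305,290),(300,300),(335,290),(340,310),(150,140),(320,240),(60,200),(550,360)]: print(u,v,c['z_map'][v,u],fish(c,u,v))
print(ctrl.get_obs()['ee_pos'],ctrl.get_obs()['qpos'])
"
```

```text
300 270 0.21730024 [0.5427 0.0394 0.0505]
300 282 0.18479687 [0.5486 0.0385 0.0827]
305 285 0.18145181 [0.5488 0.0359 0.0862]
305 290 0.17624356 [0.5485 0.0357 0.0917]
300 300 0.16467348 [0.5487 0.0376 0.1036]
335 290 0.17717883 [0.5496 0.0214 0.0908]
340 310 0.15600443 [0.5501 0.0202 0.1127]
150 140 0.19586003 [0.6123 0.134  0.0501]
320 240 0.21204817 [0.5622 0.0297 0.0506]
60 200 0.24521251 [0.5627 0.2366 0.0102]
550 360 0.24534483 [ 0.48   -0.1634  0.045 ]
[0.5391 0.0275 0.0391] [-0.0168  0.4225  1.6811 -0.      1.038   1.4541]
```

Both cameras agree that the fingertips are at z≈0.08, about 40 mm higher than the TCP reading says. So contact with the lid should come at a reading of about 0.01, and I'll find it by touch.

>>> servo_tool(plan=[[0, 0, 0, 0.005, 0, 0, 0], [0, 0, 0, 0.005, 0, 0, 0], [0, 0, 0, 0.005, 0, 0, 0], [0, 0, 0, 0.003, 0, 0, 0], [0, 0, 0, 0.002, 0, 0, 0], [0, 0, 0, 0.001, 0, 0, 0], [0, 0, 0, 0.001, 0, 0, 0], [0, 0, 0, 0, 0, 0, 0]])

```text
time_s: 9.3
ee_pos: [0.5392, 0.0275, 0.0172]
eef_rot: [-3.142, -0.0, 0.1]
force: [0.0, 1.1, 1.0]
grip_width: 0.0006
grip_force: 0.0
```

```bash
python3 -c "
from h import *
np.set_printoptions(precision=4,suppress=True)
c=grab('wrist')
for v in range(236,300,4): print(v,fish(c,300,v)[[0,2]],fish(c,336,v)[[0,2]])
print(ctrl.get_obs()['ee_pos'],ctrl.get_obs()['force'],c['pose'][2,3])
"
```

```text
236 [0.5694 0.0501] [0.5714 0.0506]
240 [0.5671 0.0495] [0.5688 0.0488]
244 [0.5653 0.0504] [0.5674 0.0512]
248 [0.5627 0.0489] [0.5645 0.0488]
252 [0.5607 0.0496] [0.563  0.0509]
256 [0.559  0.0509] [0.5608 0.0508]
260 [0.5565 0.0499] [0.5583 0.0498]
264 [0.5543 0.0499] [0.5559 0.0492]
268 [0.5522 0.0503] [0.5538 0.0496]
272 [0.5496 0.0494] [0.5518 0.0501]
276 [0.5473 0.0494] [0.5492 0.0493]
280 [0.5454 0.0501] [0.5471 0.0496]
284 [0.548  0.0617] [0.5504 0.0632]
288 [0.548  0.0667] [0.5499 0.0669]
292 [0.5484 0.0721] [0.5503 0.0727]
296 [0.5483 0.0764] [0.5505 0.0777]
[0.5392 0.0276 0.0172] [ 0.8568 -0.046   0.4498] 0.23227689261686466
```

>>> servo_tool(plan=[[0, 0, 0, 0.003, 0, 0, 0], [0, 0, 0, 0.002, 0, 0, 0], [0, 0, 0, 0.001, 0, 0, 0], [0, 0, 0, 0.001, 0, 0, 0], [0, 0, 0, 0, 0, 0, 0], [0, 0, 0, 0.001, 0, 0, 0], [0, 0, 0, 0, 0, 0, 0], [0, 0, 0, 0, 0, 0, 0]])

```text
time_s: 10.35
ee_pos: [0.5399, 0.0275, 0.0138]
eef_rot: [3.141, -0.002, 0.1]
force: [-26.1, -0.6, 58.9]
grip_width: 0.0004
grip_force: 29.8
```

>>> servo_tool(plan=[[0, 0, 0, -0.0035, 0, 0, 0], [0, 0, 0, 0, 0, 0, 0], [0, 0, 0, 0, 0, 0, 0], [0, 0, 0, 0, 0, 0, 0], [0, 0, 0, 0, 0, 0, 0], [0, 0, 0, 0, 0, 0, 0], [0, 0, 0, 0, 0, 0, 0], [0, 0, 0, 0, 0, 0, 0]])

```text
time_s: 11.35
ee_pos: [0.5397, 0.0275, 0.0143]
eef_rot: [3.141, -0.001, 0.1]
force: [-7.9, 0.7, 20.7]
grip_width: 0.0004
grip_force: 10.1
```

>>> servo_tool(plan=[[0, 0, 0.002, -0.0005, 0, 0, 0], [0, 0, 0.004, 0, 0, 0, 0], [0, 0, 0.006, 0, 0, 0, 0], [0, 0, 0.008, 0, 0, 0, 0], [0, 0, 0.01, 0, 0, 0, 0], [0, 0, 0.01, 0, 0, 0, 0], [0, 0, 0.01, 0, 0, 0, 0], [0, 0, 0.01, 0, 0, 0, 0]])

```text
time_s: 12.35
ee_pos: [0.5457, -0.0323, 0.0143]
eef_rot: [3.142, -0.001, 0.1]
force: [-4.4, 2.4, 14.6]
grip_width: 0.0006
grip_force: 7.1
```

>>> servo_tool(plan=[[0, 0, 0.015, 0, 0, 0, 0], [0, 0, 0.015, 0, 0, 0, 0], [0, 0, 0.015, 0, 0, 0, 0], [0, 0, 0.015, 0, 0, 0, 0], [0, 0, 0.015, 0, 0, 0, 0], [0, 0, 0.015, 0, 0, 0, 0], [0, 0, 0.015, 0, 0, 0, 0], [0, 0, 0.01, 0, 0, 0, 0]])

```text
time_s: 13.35
ee_pos: [0.5573, -0.1473, 0.0144]
eef_rot: [3.141, -0.002, 0.1]
force: [-2.4, 2.6, 12.9]
grip_width: 0.0006
grip_force: 6.5
```

>>> servo_tool(plan=[[0, 0, 0.003, 0, 0, 0, 0], [0, 0, 0.003, 0, 0, 0, 0], [0, 0, 0.003, 0, 0, 0, 0], [0, 0, 0.002, 0, 0, 0, 0], [0, 0, 0.001, 0, 0, 0, 0], [0, 0, 0, 0, 0, 0, 0], [0, 0, 0, 0, 0, 0, 0], [0, 0, 0, 0, 0, 0, 0]])

```text
time_s: 14.35
ee_pos: [0.5588, -0.1577, 0.0144]
eef_rot: [-3.141, -0.002, 0.1]
force: [-0.5, 8.1, 12.8]
grip_width: 0.0006
grip_force: 6.3
```

End stop reached (Fy rises to 8 N). Next I lift and look.

>>> servo_tool(plan=[[0, 0, -0.001, -0.004, 0, 0, 0], [20, 0, 0, -0.02, 0, 0, 0], [38, 0, 0, -0.04, 0, 0, 0], [38, 0, 0, -0.05, 0, 0, 0], [38, 0, 0, 0, 0, 0, 0], [38, 0, 0, 0, 0, 0, 0], [38, 0, 0, 0, 0, 0, 0], [38, 0, 0, 0, 0, 0, 0]])

```text
time_s: 15.35
ee_pos: [0.5573, -0.1574, 0.1262]
eef_rot: [-3.141, 0.001, 0.1]
force: [-0.4, 0.6, 0.2]
grip_width: 0.0357
grip_force: 0.0
```

```bash
python3 -c "
from h import *
np.set_printoptions(precision=4,suppress=True)
t=grab('top');s=grab('scene')
for p in blob_pens(t): print('top',np.round(p,4))
for p in blob_pens(s,xr=(350,450),yr=(225,310)): print('scene',np.round(p,4))
a=cv2.resize(t['pixels'][185:290,170:340,::-1],None,fx=2.3,fy=2.3,interpolation=2)
b=cv2.resize(t['pixels'][180:290,310:500,::-1],None,fx=4.0,fy=4.0,interpolation=2);cv2.imwrite('pics/c2.png',b)
to(.5035,.226,-.0335,.258)
"
```

```text
top [0.5035 0.2279 0.2562 0.1429 0.0177]
top [0.5219 0.2944 3.1142 0.1421 0.0178]
top [0.5218 0.3492 0.0117 0.1441 0.0184]
top [0.5042 0.4103 0.1757 0.1414 0.0185]
scene [0.5024 0.2246 0.2619 0.145  0.0142]
scene [0.5229 0.2909 3.1125 0.1446 0.014 ]
scene [0.522  0.3453 0.0297 0.1457 0.014 ]
scene [0.5048 0.4076 0.1886 0.1432 0.0144]
at [ 0.5575 -0.1575  0.1266] [-3.1412  0.0009  0.0998] F [-0.1  0.2 -0.4] w 0.0358 gf 0.0 t 15.4
turn z -0.158 shift 0.0456 -0.3846 0.1601
```

View pics/c2.png

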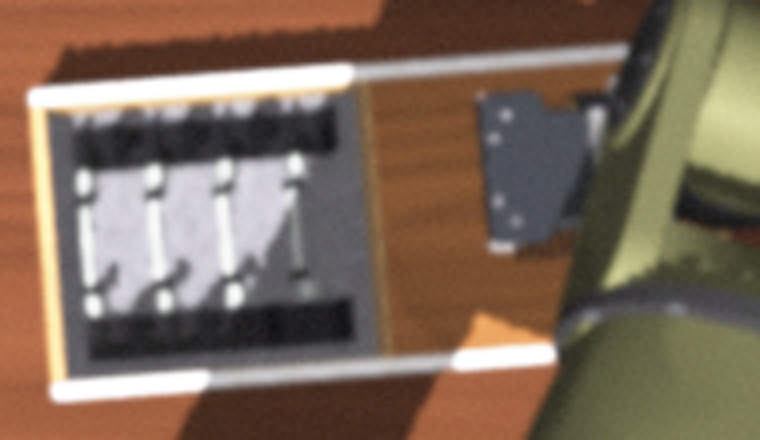

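The pen well is open: four clips with light jaw shafts at crop x ≈ 88, 157, 228 and 298, and the lid is over the other well.

>>> servo_tool(plan=[[38, 0, 0, 0, 0, 0, -0.158], [38, 0.007, -0.055, 0, 0, 0, 0], [38, 0.007, -0.055, 0, 0, 0, 0], [38, 0.007, -0.055, 0, 0, 0, 0], [38, 0.007, -0.055, 0, 0, 0, 0], [38, 0.007, -0.055, 0, 0, 0, 0], [38, 0.006, -0.055, 0.02, 0, 0, 0], [38, 0.0045, -0.055, 0.03, 0, 0, 0]])

```text
time_s: 16.45
ee_pos: [0.5036, 0.228, 0.0773]
eef_rot: [-3.141, -0.002, 0.258]
force: [-0.1, -0.7, -1.1]
grip_width: 0.0358
grip_force: 0.0
```

>>> servo_tool(plan=[[38, 0, 0, 0.03, 0, 0, 0], [38, 0, 0, 0.005, 0, 0, 0], [38, 0, 0, 0, 0, 0, 0], [38, 0, 0, 0, 0, 0, 0], [38, 0, 0, 0, 0, 0, 0], [38, 0, 0, 0, 0, 0, 0], [38, 0, 0, 0, 0, 0, 0], [38, 0, 0, 0, 0, 0, 0]])

```text
time_s: 17.45
ee_pos: [0.5036, 0.2261, 0.0423]
eef_rot: [-3.142, -0.0, 0.258]
force: [-0.9, 0.1, 0.1]
grip_width: 0.0357
grip_force: 0.0
```

```bash
python3 -c "
from h import *
np.set_printoptions(precision=4,suppress=True)
c=grab('wrist');save(c,'w2.png');to(.503,.2263,-.03,.259)
"
```

```text
at [0.5036 0.2261 0.0423] [3.1416 0.0001 0.2578] F [ 0.3 -0.   0.6] w 0.0361 gf 0.0 t 17.5
turn z -0.001 shift -0.0005 -0.0004 0.0723
```

View pics/w2.png

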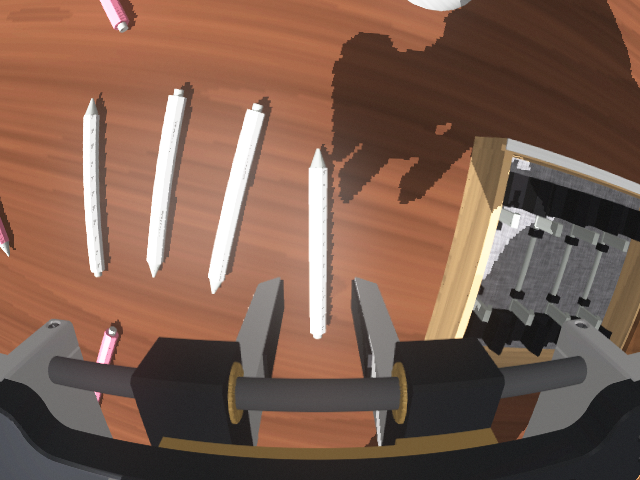

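Pen is centred between the fingers: nib (318,150), tail (318,338), and the fingers at u≈262 and 372.

```bash
python3 -c "
from h import *
np.set_printoptions(precision=4,suppress=True)
c=dict(np.load('last_wrist.npz'))
a,b=fish(c,318,150,.006),fish(c,318,338,.006);print(a,b,(a+b)/2,np.hypot(*(a-b)[:2]))
"
```

```text
[0.5733 0.2453 0.006 ] [0.4354 0.2088 0.006 ] [0.5043 0.227  0.006 ] 0.14267260799097886
```

>>> servo_tool(plan=[[30, 0, 0, 0.03, 0, 0, 0], [30, 0, 0, 0.02, 0, 0, 0], [30, 0, 0, 0.01, 0, 0, 0], [30, 0, 0, 0.01, 0, 0, 0], [30, 0, 0, 0.003, 0, 0, 0], [30, 0, 0, 0.001, 0, 0, 0], [30, 0, 0, 0, 0, 0, 0], [30, 0, 0, 0, 0, 0, 0]])

```text
time_s: 18.5
ee_pos: [0.5038, 0.2261, -0.0314]
eef_rot: [-3.142, -0.001, 0.258]
force: [0.5, 0.4, 0.2]
grip_width: 0.0282
grip_force: 0.0
```

>>> servo_tool(plan=[[30, 0, 0, 0.001, 0, 0, 0], [30, 0, 0, 0.001, 0, 0, 0], [0, 0, 0, 0.0005, 0, 0, 0], [0, 0, 0, 0, 0, 0, 0], [0, 0, 0, 0, 0, 0, 0], [0, 0, 0, 0, 0, 0, 0], [0, 0, 0, 0, 0, 0, 0], [0, 0, 0, 0, 0, 0, 0]], force=40)

```text
time_s: 19.5
ee_pos: [0.5036, 0.2261, -0.0342]
eef_rot: [-3.142, -0.0, 0.258]
force: [-0.3, -0.1, -1.4]
grip_width: 0.0111
grip_force: 40.0
```

>>> servo_tool(plan=[[0, 0, 0, -0.02, 0, 0, 0], [0, 0, 0, -0.04, 0, 0, 0], [0, 0, 0, -0.04, 0, 0, 0.158], [0, 0.017, 0.045, 0, 0, 0, 0], [0, 0.017, 0.045, 0, 0, 0, 0], [0, 0, 0.053, 0, 0, 0, 0], [0, 0, 0.053, 0, 0, 0, 0], [0, -0.017, 0.052, 0, 0, 0, 0]])

```text
time_s: 20.5
ee_pos: [0.5454, -0.0208, 0.0657]
eef_rot: [3.141, -0.0, 0.1]
force: [0.6, -0.3, -0.8]
grip_width: 0.0114
grip_force: 40.0
```

```bash
python3 -c "
from h import *
to(.5456,-.0277,.02,.1005)
c=grab('wrist');save(c,'w3.png')
"
```

```text
at [ 0.5454 -0.0208  0.0657] [ 3.1415e+00 -4.0000e-04  9.9900e-02] F [ 0.6 -0.3 -0.8] w 0.0114 gf 40.0 t 20.5
turn z -0.001 shift -0.0005 0.0069 0.0457
```

View pics/w3.png

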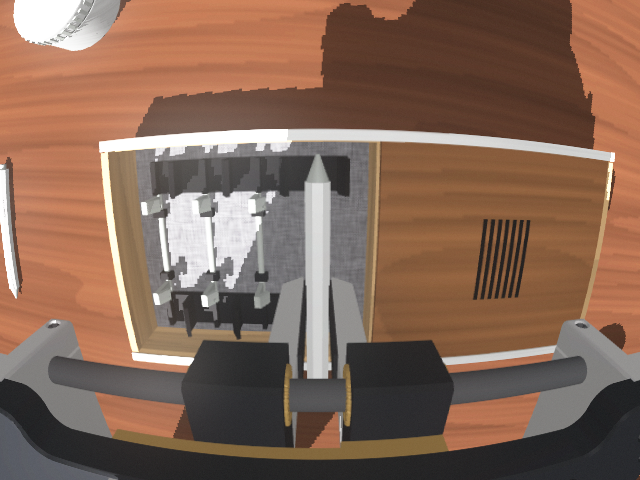

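Pen is held along the case x, nib at (318,153). The case corners are visible at (101,143), (613,155) and (135,357). I'll use those to measure the pen-to-clip offset within this one view.

```bash
cat >> h.py <<'E'
def caseaxes(c):
    """case pose from wrist depth: rim/lid points at z~.05, the +y end and +x side edges"""
    v,u=np.mgrid[0:480:1,0:640:1];K=c['mtx'];a,b=u-K[0,2],v-K[1,2];r=np.hypot(a,b)+1e-9;t=np.tan(r/K[0,0])/r
    d=np.stack([a*t,-b*t,-np.ones_like(t)],-1)
    return (d*c['z_map'][...,None])@c['pose'][:3,:3].T+c['pose'][:3,3]
E
python3 -c "
from h import *
np.set_printoptions(precision=4,suppress=True)
c=dict(np.load('last_wrist.npz'))
W=caseaxes(c)
m=(abs(W[...,2]-.05)<.004)&(W[...,0]>.4)&(W[...,0]<.7)
n,l,st,_=cv2.connectedComponentsWithStats(m.astype(np.uint8));i=1+np.argmax(st[1:,4])
P=W[l==i];R=cv2.minAreaRect(P[:,:2].astype(np.float32));print(R,np.median(P[:,2]))
# held pen axis: points z>.09 between fingers
q=W[155:270,300:336].reshape(-1,3);q=q[(q[:,2]>.09)&(q[:,2]<.13)]
print(len(q),q.min(0),q.max(0))
(vx,vy,x0,y0)=cv2.fitLine(q[:,:2].astype(np.float32),cv2.DIST_L2,0,.01,.01).ravel();print('yaw',np.arctan(vy/vx),x0,y0, np.median(q[:,2]))
print('nib',fish(c,318,153,.106),'ctr',fish(c,318,153,.106)[:2]-.07*np.array([np.cos(.1),np.sin(.1)]))
th=.1005;C=np.array(R[0]);print('clip1',C+.034*np.array([-np.sin(th),np.cos(th)]))
"
```

```text
((0.5493899583816528, -0.060212552547454834), (0.17275476455688477, 0.3844200372695923), 5.711627006530762) 0.05002923663407788
2588 [ 0.5619 -0.0234  0.1043] [ 0.6178 -0.0076  0.114 ]
yaw 0.10524451 0.5891072 -0.015086526 0.1109842954644548
nib [ 0.6186 -0.0124  0.106 ] ctr [ 0.549  -0.0194]
clip1 [ 0.546  -0.0264]
```

>>> servo_tool(plan=[[0, -0.002, 0.007, 0, 0, 0, 0], [0, 0, 0, 0.02, 0, 0, 0], [0, 0, 0, 0.02, 0, 0, 0], [0, 0, 0, 0.01, 0, 0, 0], [0, 0, 0, 0.004, 0, 0, 0], [0, 0, 0, 0, 0, 0, 0], [0, 0, 0, 0, 0, 0, 0], [0, 0, 0, 0, 0, 0, 0]])

```text
time_s: 21.55
ee_pos: [0.5441, -0.0262, 0.0122]
eef_rot: [3.141, -0.001, 0.1]
force: [-0.0, 1.5, -0.4]
grip_width: 0.0113
grip_force: 40.0
```

>>> servo_tool(plan=[[0, 0, 0, 0.003, 0, 0, 0], [0, 0, 0, 0.003, 0, 0, 0], [0, 0, 0, 0.003, 0, 0, 0], [0, 0, 0, 0.002, 0, 0, 0], [0, 0, 0, 0.002, 0, 0, 0], [0, 0, 0, 0.002, 0, 0, 0], [0, 0, 0, 0, 0, 0, 0], [0, 0, 0, 0, 0, 0, 0]])

```text
time_s: 22.55
ee_pos: [0.544, -0.0263, -0.0031]
eef_rot: [3.141, -0.0, 0.1]
force: [0.2, -1.8, 1.3]
grip_width: 0.0113
grip_force: 40.0
```

>>> servo_tool(plan=[[0, 0, 0, 0.002, 0, 0, 0], [0, 0, 0, 0.002, 0, 0, 0], [0, 0, 0, 0.002, 0, 0, 0], [0, 0, 0, 0.002, 0, 0, 0], [0, 0, 0, 0.001, 0, 0, 0], [0, 0, 0, 0.001, 0, 0, 0], [0, 0, 0, 0, 0, 0, 0], [0, 0, 0, 0, 0, 0, 0]])

```text
time_s: 23.55
ee_pos: [0.5438, -0.0265, -0.0137]
eef_rot: [3.141, 0.0, 0.1]
force: [1.9, -5.1, -3.2]
grip_width: 0.011
grip_force: 40.0
```

>>> servo_tool(plan=[[0, 0, 0, 0.002, 0, 0, 0], [0, 0, 0, 0.001, 0, 0, 0], [0, 0, 0, 0.001, 0, 0, 0], [0, 0, 0, 0.001, 0, 0, 0], [0, 0, 0, 0.0005, 0, 0, 0], [0, 0, 0, 0, 0, 0, 0], [0, 0, 0, 0, 0, 0, 0], [0, 0, 0, 0, 0, 0, 0]])

```text
time_s: 24.55
ee_pos: [0.5438, -0.0265, -0.0189]
eef_rot: [3.141, 0.0, 0.1]
force: [-0.1, -5.3, 0.9]
grip_width: 0.0112
grip_force: 40.0
```

>>> servo_tool(plan=[[24, 0, 0, 0, 0, 0, 0], [24, 0, 0, 0, 0, 0, 0], [24, 0, 0, 0, 0, 0, 0], [24, 0, 0, -0.01, 0, 0, 0], [24, 0, 0, -0.03, 0, 0, 0], [24, 0, 0, -0.05, 0, 0, 0], [24, 0, -0.05, -0.03, 0, 0, 0], [24, 0, -0.05, 0, 0, 0, 0]])

```text
time_s: 25.55
ee_pos: [0.5351, 0.0744, 0.1047]
eef_rot: [3.142, -0.005, 0.099]
force: [-0.3, 0.4, 0.3]
grip_width: 0.0226
grip_force: 0.0
```

```bash
python3 -c "
from h import *
np.set_printoptions(precision=4,suppress=True)
c=grab('wrist');save(c,'w4.png')
t=grab('top');s=grab('scene')
for p in blob_pens(t): print('top',np.round(p,4))
for p in blob_pens(s,xr=(350,450),yr=(225,310)): print('scene',np.round(p,4))
to(.5224,.2926,.044,-.03)
"
```

```text
top [0.5219 0.2944 3.116  0.1421 0.0179]
top [0.5218 0.3492 0.0123 0.1441 0.0184]
top [0.5042 0.4102 0.1785 0.1415 0.0184]
scene [0.5229 0.291  3.1096 0.1446 0.014 ]
scene [0.522  0.3454 0.0345 0.1457 0.0139]
scene [0.5048 0.4076 0.1886 0.1432 0.0142]
at [0.5338 0.075  0.1022] [-3.1415 -0.0009  0.1028] F [ 0.8 -0.6 -0.2] w 0.0223 gf 0.0 t 25.7
turn z 0.133 shift -0.0179 -0.2171 0.0582
```

View pics/w4.png

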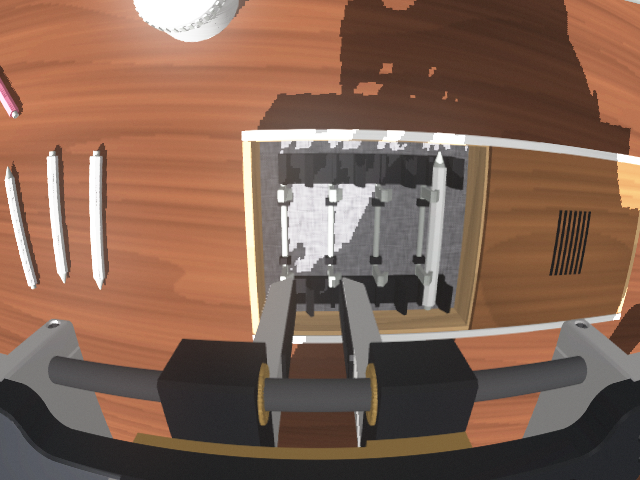

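The pen lies in clip1 from (440,160) to (430,305). I'll check its height and the jaw in a zoom.

```bash
python3 -c "
from h import *
np.set_printoptions(precision=4,suppress=True)
c=dict(np.load('last_wrist.npz'));W=caseaxes(c)
for v in range(156,310,8):
    u=round(440-(v-160)*10/145);print(v,W[v,u],W[v,u-7,2].round(4),W[v,u-14,2].round(4))
cv2.imwrite('pics/z4.png',cv2.resize(c['pixels'][140:315,360:480,::-1],None,fx=3.4,fy=3.4,interpolation=2))
"
```

```text
156 [ 0.6129 -0.0178  0.0229] 0.0137 0.0145
164 [ 0.6064 -0.0178  0.0257] 0.0137 0.0142
172 [ 0.5998 -0.0178  0.0261] 0.0224 0.0143
180 [ 0.5932 -0.0189  0.0259] 0.0233 0.0154
188 [ 0.5866 -0.0188  0.0265] 0.0197 0.0196
196 [ 0.5806 -0.0182  0.0314] 0.038 0.0211
204 [ 0.5732 -0.0203  0.0262] 0.0196 0.0128
212 [ 0.5664 -0.0205  0.0264] 0.0197 0.011
220 [ 0.5593 -0.0223  0.0248] 0.0213 0.0106
228 [ 0.5528 -0.0219  0.0269] 0.0204 0.012
236 [ 0.5457 -0.0234  0.0261] 0.0216 0.0112
244 [ 0.5386 -0.024   0.0257] 0.0214 0.0108
252 [ 0.5315 -0.0254  0.0256] 0.0226 0.0109
260 [ 0.5245 -0.0255  0.0266] 0.0218 0.0144
268 [ 0.517  -0.0273  0.0257] 0.0223 0.0215
276 [ 0.5099 -0.0275  0.0269] 0.0385 0.0203
284 [ 0.5018 -0.0286  0.0256] 0.038 0.0127
292 [ 0.4943 -0.0302  0.0259] 0.0232 0.0143
300 [ 0.4865 -0.0309  0.0259] 0.0225 0.0146
308 [ 0.4768 -0.0341  0.0222] 0.0196 0.0063
```

View pics/z4.png

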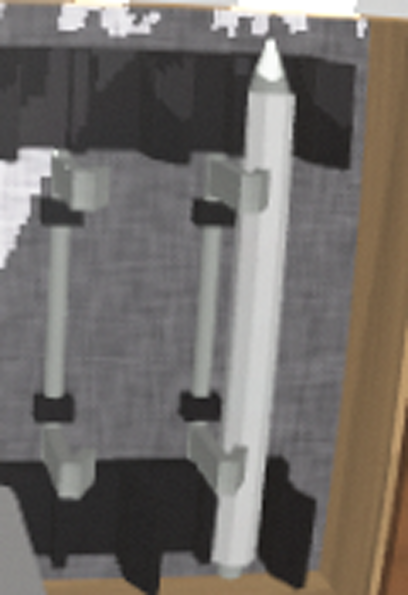

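Pen 1 is seated: its top is at 26 mm along the whole length and both jaw noses hook over it. On to the second pen.

>>> servo_tool(plan=[[30, 0, 0, 0, 0, 0, 0.133], [30, -0.004, -0.04, 0, 0, 0, 0], [30, -0.004, -0.05, 0, 0, 0, 0], [30, -0.004, -0.05, 0, 0, 0, 0], [30, -0.004, -0.05, 0, 0, 0, 0], [30, -0.002, -0.027, 0.03, 0, 0, 0], [30, 0, 0, 0.04, 0, 0, 0], [30, 0, 0, 0, 0, 0, 0]])

```text
time_s: 26.7
ee_pos: [0.522, 0.2894, 0.0289]
eef_rot: [3.139, 0.005, -0.034]
force: [-0.3, 0.5, 0.6]
grip_width: 0.0284
grip_force: 0.0
```

```bash
cat >> h.py <<'E'
def wpen(c,u0,u1,v0=60,v1=360):
    """pen on desk in the wrist view, by depth-free silver mask between columns; cast on z=.006"""
    hsv=cv2.cvtColor(c['pixels'],cv2.COLOR_RGB2HSV);m=((hsv[...,1]<50)&(hsv[...,2]>150)).astype(np.uint8)
    n,l,st,_=cv2.connectedComponentsWithStats(m)
    for i in range(1,n):
        x,y,w,h,a=st[i]
        if a>600 and u0<=x+w/2<=u1 and v0<y+h/2<v1:
            vs,us=np.nonzero(l==i);P=np.array([fish(c,a_,b_,.008)[:2] for a_,b_ in zip(us[::3],vs[::3])],np.float32)
            (cx,cy),(w_,h_),an=cv2.minAreaRect(P);vx,vy,_,_=cv2.fitLine(P,cv2.DIST_L2,0,.01,.01).ravel()
            print('wpen',round(cx,4),round(cy,4),'yaw',round(float(np.arctan(vy/vx)),3),'size',round(w_,3),round(h_,3))
E
python3 -c "
from h import *
c=grab('wrist');wpen(c,280,360);to(.5224,.2926,-.0342,-.03)
"
```

```text
wpen 0.5231 0.2943 yaw -0.024 size 0.012 0.142
at [0.5232 0.2898 0.0312] [ 3.1407e+00  1.6000e-03 -3.4100e-02] F [0.3 0.2 1.3] w 0.0284 gf 0.0 t 26.8
turn z -0.004 shift -0.0009 -0.0028 0.0654
```

>>> servo_tool(plan=[[30, -0.001, -0.0035, 0.01, 0, 0, -0.006], [30, 0, 0, 0.02, 0, 0, 0], [30, 0, 0, 0.02, 0, 0, 0], [30, 0, 0, 0.01, 0, 0, 0], [30, 0, 0, 0.003, 0, 0, 0], [30, 0, 0, 0.001, 0, 0, 0], [30, 0, 0, 0, 0, 0, 0], [30, 0, 0, 0, 0, 0, 0]])

```text
time_s: 27.75
ee_pos: [0.5225, 0.2945, -0.0323]
eef_rot: [-3.141, -0.001, -0.027]
force: [-0.2, -0.2, 0.6]
grip_width: 0.0286
grip_force: 0.0
```

>>> servo_tool(plan=[[30, 0, 0, 0.001, 0, 0, 0], [0, 0, 0, 0.001, 0, 0, 0], [0, 0, 0, 0, 0, 0, 0], [0, 0, 0, 0, 0, 0, 0], [0, 0, 0, 0, 0, 0, 0], [0, 0, 0, 0, 0, 0, 0], [0, 0, 0, 0, 0, 0, 0], [0, 0, 0, -0.01, 0, 0, 0]])

```text
time_s: 28.75
ee_pos: [0.5218, 0.2942, -0.0249]
eef_rot: [3.141, 0.001, -0.027]
force: [0.4, -0.1, -1.0]
grip_width: 0.0114
grip_force: 40.0
```

```bash
python3 -c "
from h import *
to(.5416,.0121,.0657,.1005)
"
```

```text
at [ 0.5218  0.2942 -0.0249] [ 3.141e+00  1.200e-03 -2.720e-02] F [ 0.4 -0.1 -1. ] w 0.0114 gf 40.0 t 28.8
turn z -0.128 shift -0.0086 0.2826 -0.0906
```

>>> servo_tool(plan=[[0, 0, 0, -0.04, 0, 0, -0.064], [0, 0, 0, -0.05, 0, 0, -0.064], [0, -0.0015, 0.047, 0, 0, 0, 0], [0, -0.0015, 0.047, 0, 0, 0, 0], [0, -0.0015, 0.047, 0, 0, 0, 0], [0, -0.0015, 0.047, 0, 0, 0, 0], [0, -0.0015, 0.047, 0, 0, 0, 0], [0, -0.0015, 0.047, 0, 0, 0, 0]])

```text
time_s: 29.75
ee_pos: [0.5418, 0.0114, 0.0662]
eef_rot: [3.141, -0.001, 0.101]
force: [0.7, 0.6, -0.1]
grip_width: 0.0116
grip_force: 40.0
```

>>> servo_tool(plan=[[0, 0, 0, 0, 0, 0, 0], [0, 0, 0, 0, 0, 0, 0], [0, 0, 0, 0.02, 0, 0, 0], [0, 0, 0, 0.01, 0, 0, 0], [0, 0, 0, 0, 0, 0, 0], [0, 0, 0, 0, 0, 0, 0], [0, 0, 0, 0, 0, 0, 0], [0, 0, 0, 0, 0, 0, 0]])

```text
time_s: 30.75
ee_pos: [0.5418, 0.0129, 0.0356]
eef_rot: [3.142, -0.0, 0.101]
force: [0.6, 0.6, -0.6]
grip_width: 0.0111
grip_force: 40.0
```

```bash
cat >> h.py <<'E'
def held(c,clip):
    """held pen axis vs clip point in one wrist view; prints tool shift x (pen centre from nib-side end unknown) and y"""
    W=caseaxes(c)
    m=(abs(W[...,2]-.05)<.004)&(W[...,0]>.4)&(W[...,0]<.7)
    n,l,st,_=cv2.connectedComponentsWithStats(m.astype(np.uint8));i=1+np.argmax(st[1:,4])
    R=cv2.minAreaRect(W[l==i][:,:2].astype(np.float32));print('case',R)
    z=ctrl.get_obs()['ee_pos'][2]+.0357+.0036
    q=W[60:275,298:338].reshape(-1,3);q=q[abs(q[:,2]-z)<.01]
    vx,vy,x0,y0=cv2.fitLine(q[:,:2].astype(np.float32),cv2.DIST_L2,0,.01,.01).ravel()
    th=.1005;X=np.array([np.cos(th),np.sin(th)]);Y=np.array([-X[1],X[0]])
    T=np.array([.549,-.061])+(.034+.04*(clip-1))*Y
    e=max(q[:,:2]@X)-.07-T@X; yl=(np.array([x0,y0])-T)
    print('pen yaw',np.arctan(vy/vx),'along',e,'z',np.median(q[:,2])-.006,'off +y',yl@Y-(yl@X)*np.tan(np.arctan(vy/vx)-th))
E
python3 -c "
from h import *
c=grab('wrist');held(c,2);to(.541,.0125,.0122,.1005)
"
```

```text
case ((0.5551748871803284, -0.05967298150062561), (0.1612442135810852, 0.38436442613601685), 5.723083972930908)
pen yaw 0.10339579 along 0.002376548210788365 z 0.07568705617172262 off +y 0.0014635691857972182
at [0.5418 0.0128 0.0356] [ 3.1415e+00 -4.0000e-04  1.0070e-01] F [-0.5 -0.5 -0.8] w 0.0111 gf 40.0 t 30.8
turn z 0.0 shift -0.0009 0.0003 0.0234
```

>>> servo_tool(plan=[[0, -0.002, 0.0006, 0.005, 0, 0, 0], [0, 0, 0, 0.01, 0, 0, 0], [0, 0, 0, 0.008, 0, 0, 0], [0, 0, 0, 0.004, 0, 0, 0], [0, 0, 0, 0.004, 0, 0, 0], [0, 0, 0, 0.003, 0, 0, 0], [0, 0, 0, 0.003, 0, 0, 0], [0, 0, 0, 0.002, 0, 0, 0]])

```text
time_s: 31.8
ee_pos: [0.5398, 0.0121, -0.0038]
eef_rot: [-3.142, -0.0, 0.101]
force: [0.4, -0.4, -0.7]
grip_width: 0.0114
grip_force: 40.0
```

>>> servo_tool(plan=[[0, 0, 0, 0.002, 0, 0, 0], [0, 0, 0, 0.002, 0, 0, 0], [0, 0, 0, 0.002, 0, 0, 0], [0, 0, 0, 0.002, 0, 0, 0], [0, 0, 0, 0.001, 0, 0, 0], [0, 0, 0, 0.001, 0, 0, 0], [0, 0, 0, 0, 0, 0, 0], [0, 0, 0, 0, 0, 0, 0]])

```text
time_s: 32.8
ee_pos: [0.5398, 0.0118, -0.0138]
eef_rot: [3.141, 0.0, 0.101]
force: [1.0, -6.1, -0.1]
grip_width: 0.0114
grip_force: 40.0
```

>>> servo_tool(plan=[[0, 0, 0, 0.002, 0, 0, 0], [0, 0, 0, 0.001, 0, 0, 0], [0, 0, 0, 0.001, 0, 0, 0], [0, 0, 0, 0.001, 0, 0, 0], [0, 0, 0, 0.0005, 0, 0, 0], [0, 0, 0, 0, 0, 0, 0], [0, 0, 0, 0, 0, 0, 0], [0, 0, 0, 0, 0, 0, 0]])

```text
time_s: 33.8
ee_pos: [0.5398, 0.0121, -0.0191]
eef_rot: [-3.142, -0.0, 0.101]
force: [0.1, 0.6, -0.3]
grip_width: 0.0113
grip_force: 40.0
```

>>> servo_tool(plan=[[24, 0, 0, 0, 0, 0, 0], [24, 0, 0, 0, 0, 0, 0], [24, 0, 0, 0, 0, 0, 0], [24, 0, 0, -0.01, 0, 0, 0], [24, 0, 0, -0.03, 0, 0, 0], [24, 0, 0, -0.05, 0, 0, 0], [24, 0, -0.05, -0.03, 0, 0, 0], [24, 0, -0.05, 0, 0, 0, 0]])

```text
time_s: 34.8
ee_pos: [0.5309, 0.1127, 0.1042]
eef_rot: [-3.141, -0.005, 0.099]
force: [0.3, 0.7, 0.0]
grip_width: 0.0227
grip_force: 0.0
```

```bash
cat >> h.py <<'E'
def seated(c,k):
    """heights of the pen top along clip k, and of jaw noses"""
    W=caseaxes(c);th=.1005;X=np.array([np.cos(th),np.sin(th)]);Y=np.array([-X[1],X[0]])
    T=np.array([.5493,-.0603])+(.034+.04*(k-1))*Y
    d=W[...,:2]-T;a,b=d@X,d@Y
    for x in(-.06,-.05,-.035,-.015,.015,.035,.05,.057):
        m=(abs(a-x)<.003)&(abs(b)<.003)&(W[...,2]<.07);n=(abs(a-x)<.003)&(abs(b-.006)<.004)&(W[...,2]<.07)
        print('x',x,'top',np.median(W[m][:,2]).round(4) if m.any() else None,'max at nose',W[n][:,2].max().round(4) if n.any() else None)
E
python3 -c "
from h import *
c=grab('wrist');seated(c,2)
t=grab('top');s=grab('scene')
for p in blob_pens(t): print('top',np.round(p,4))
for p in blob_pens(s,xr=(350,450),yr=(225,310)): print('scene',np.round(p,4))
to(.522,.3474,.03,.02)
"
```

```text
x -0.06 top 0.0254 max at nose 0.0266
x -0.05 top 0.0258 max at nose 0.0274
x -0.035 top 0.0257 max at nose 0.0402
x -0.015 top 0.0259 max at nose 0.0274
x 0.015 top 0.0256 max at nose 0.0272
x 0.035 top 0.0257 max at nose 0.0392
x 0.05 top 0.0259 max at nose 0.0274
x 0.057 top 0.0257 max at nose 0.0267
top [0.5217 0.3496 0.0367 0.1441 0.0163]
top [0.5041 0.4104 0.1757 0.1414 0.0184]
scene [0.5213 0.3453 0.0321 0.1441 0.0134]
scene [0.5048 0.4073 0.1877 0.1432 0.0136]
at [0.5295 0.1132 0.1016] [-3.1415e+00 -9.0000e-04  1.0380e-01] F [-0.2 -0.7 -0.7] w 0.0225 gf 0.0 t 35.0
turn z 0.084 shift -0.0028 -0.2343 0.0716
```

>>> servo_tool(plan=[[30, 0, 0, 0, 0, 0, 0.07], [30, 0, -0.045, 0, 0, 0, 0], [30, 0, -0.05, 0, 0, 0, 0], [30, 0, -0.05, 0, 0, 0, 0], [30, 0, -0.05, 0, 0, 0, 0], [30, 0, -0.04, 0.03, 0, 0, 0], [30, 0, 0, 0.04, 0, 0, 0], [30, 0, 0, 0, 0, 0, 0]])

```text
time_s: 35.95
ee_pos: [0.5213, 0.3448, 0.0282]
eef_rot: [3.139, 0.005, 0.03]
force: [-0.1, -0.7, 0.2]
grip_width: 0.0284
grip_force: 0.0
```

```bash
python3 -c "
from h import *
c=grab('wrist');wpen(c,280,360);to(.522,.3485,-.0342,.033)
"
```

```text
wpen 0.5226 0.3481 yaw 0.031 size 0.141 0.013
at [0.5226 0.3453 0.0307] [3.1406e+00 1.6000e-03 2.9900e-02] F [0.2 0.4 0.4] w 0.0281 gf 0.0 t 36.0
turn z -0.003 shift -0.0005 -0.0032 0.0649
```

>>> servo_tool(plan=[[30, 0, -0.003, 0.01, 0, 0, 0], [30, 0, 0, 0.02, 0, 0, 0], [30, 0, 0, 0.02, 0, 0, 0], [30, 0, 0, 0.01, 0, 0, 0], [30, 0, 0, 0.003, 0, 0, 0], [30, 0, 0, 0.001, 0, 0, 0], [30, 0, 0, 0, 0, 0, 0], [30, 0, 0, 0, 0, 0, 0]])

```text
time_s: 37.0
ee_pos: [0.5226, 0.3496, -0.0327]
eef_rot: [-3.141, -0.001, 0.031]
force: [-0.5, -0.2, -0.5]
grip_width: 0.028
grip_force: 0.0
```

>>> servo_tool(plan=[[30, 0, 0, 0.001, 0, 0, 0], [0, 0, 0, 0, 0, 0, 0], [0, 0, 0, 0, 0, 0, 0], [0, 0, 0, 0, 0, 0, 0], [0, 0, 0, 0, 0, 0, 0], [0, 0, 0, 0, 0, 0, 0], [0, 0, 0, 0, 0, 0, 0], [0, 0, 0, -0.01, 0, 0, 0]])

```text
time_s: 38.0
ee_pos: [0.5219, 0.3492, -0.0245]
eef_rot: [3.141, 0.001, 0.031]
force: [-0.1, -0.1, 0.2]
grip_width: 0.0112
grip_force: 40.0
```

```bash
python3 -c "
from h import *
to(.537,.052,.0657,.1005)
"
```

```text
at [ 0.5219  0.3492 -0.0245] [3.1409e+00 1.3000e-03 3.0800e-02] F [-0.1 -0.1  0.2] w 0.0112 gf 40.0 t 38.0
turn z -0.07 shift -0.0148 0.2972 -0.0902
```

>>> servo_tool(plan=[[0, 0, 0, -0.04, 0, 0, -0.035], [0, 0, 0, -0.05, 0, 0, -0.035], [0, -0.0025, 0.0495, 0, 0, 0, 0], [0, -0.0025, 0.0495, 0, 0, 0, 0], [0, -0.0025, 0.0495, 0, 0, 0, 0], [0, -0.0025, 0.0495, 0, 0, 0, 0], [0, -0.0025, 0.0495, 0, 0, 0, 0], [0, -0.0025, 0.0495, 0, 0, 0, 0]])

```text
time_s: 39.0
ee_pos: [0.5374, 0.0509, 0.0667]
eef_rot: [3.142, -0.001, 0.101]
force: [0.1, -0.3, -0.8]
grip_width: 0.0111
grip_force: 40.0
```

>>> servo_tool(plan=[[0, 0, 0, 0, 0, 0, 0], [0, 0, 0, 0, 0, 0, 0], [0, 0, 0, 0.02, 0, 0, 0], [0, 0, 0, 0.01, 0, 0, 0], [0, 0, 0, 0, 0, 0, 0], [0, 0, 0, 0, 0, 0, 0], [0, 0, 0, 0, 0, 0, 0], [0, 0, 0, 0, 0, 0, 0]])

```text
time_s: 40.0
ee_pos: [0.5375, 0.0525, 0.0361]
eef_rot: [3.142, -0.0, 0.101]
force: [-0.2, 0.0, -0.2]
grip_width: 0.0111
grip_force: 40.0
```

```bash
python3 -c "
from h import *
c=grab('wrist');held(c,3);to(.536,.052,-.0031,.1005)
"
```

```text
case ((0.5509480237960815, -0.05330367386341095), (0.1685195416212082, 0.3693183362483978), 5.7673115730285645)
pen yaw 0.10417134 along 0.0012551965315429348 z 0.07551478450577634 off +y 0.001239144652732275
at [0.5375 0.0525 0.0361] [ 3.1416e+00 -4.0000e-04  1.0080e-01] F [ 0.  -0.  -0.4] w 0.0112 gf 40.0 t 40.0
turn z 0.0 shift -0.0015 0.0003 0.0392
```

>>> servo_tool(plan=[[0, -0.001, 0.0004, 0.005, 0, 0, 0], [0, 0, 0, 0.01, 0, 0, 0], [0, 0, 0, 0.008, 0, 0, 0], [0, 0, 0, 0.004, 0, 0, 0], [0, 0, 0, 0.004, 0, 0, 0], [0, 0, 0, 0.003, 0, 0, 0], [0, 0, 0, 0.003, 0, 0, 0], [0, 0, 0, 0.002, 0, 0, 0]])

```text
time_s: 41.05
ee_pos: [0.5364, 0.052, -0.0033]
eef_rot: [-3.142, -0.0, 0.101]
force: [-0.3, -0.6, 0.4]
grip_width: 0.011
grip_force: 40.0
```

>>> servo_tool(plan=[[0, 0, 0, 0.002, 0, 0, 0], [0, 0, 0, 0.002, 0, 0, 0], [0, 0, 0, 0.002, 0, 0, 0], [0, 0, 0, 0.002, 0, 0, 0], [0, 0, 0, 0.001, 0, 0, 0], [0, 0, 0, 0.001, 0, 0, 0], [0, 0, 0, 0, 0, 0, 0], [0, 0, 0, 0, 0, 0, 0]])

```text
time_s: 42.05
ee_pos: [0.5364, 0.0517, -0.0133]
eef_rot: [3.141, 0.0, 0.101]
force: [1.5, -5.7, 0.2]
grip_width: 0.0114
grip_force: 40.0
```

>>> servo_tool(plan=[[0, 0, 0, 0.002, 0, 0, 0], [0, 0, 0, 0.001, 0, 0, 0], [0, 0, 0, 0.001, 0, 0, 0], [0, 0, 0, 0.001, 0, 0, 0], [0, 0, 0, 0.001, 0, 0, 0], [0, 0, 0, 0, 0, 0, 0], [0, 0, 0, 0, 0, 0, 0], [0, 0, 0, 0, 0, 0, 0]])

```text
time_s: 43.05
ee_pos: [0.5364, 0.052, -0.0191]
eef_rot: [-3.142, -0.0, 0.101]
force: [0.7, -0.3, -0.3]
grip_width: 0.0112
grip_force: 40.0
```

>>> servo_tool(plan=[[24, 0, 0, 0, 0, 0, 0], [24, 0, 0, 0, 0, 0, 0], [24, 0, 0, 0, 0, 0, 0], [24, 0, 0, -0.01, 0, 0, 0], [24, 0, 0, -0.03, 0, 0, 0], [24, 0, 0, -0.05, 0, 0, 0], [24, 0, -0.05, -0.03, 0, 0, 0], [24, 0, -0.05, 0, 0, 0, 0]])

```text
time_s: 44.05
ee_pos: [0.5275, 0.1526, 0.1043]
eef_rot: [-3.141, -0.005, 0.099]
force: [0.3, -0.6, -0.6]
grip_width: 0.0226
grip_force: 0.0
```

```bash
python3 -c "
from h import *
c=grab('wrist');seated(c,3)
t=grab('top');s=grab('scene')
for p in blob_pens(t): print('top',np.round(p,4))
for p in blob_pens(s,xr=(350,450),yr=(225,310)): print('scene',np.round(p,4))
to(.5045,.4095,.03,.182)
"
```

```text
x -0.06 top 0.0252 max at nose 0.026
x -0.05 top 0.0258 max at nose 0.0283
x -0.035 top 0.0259 max at nose 0.0396
x -0.015 top 0.0258 max at nose 0.0268
x 0.015 top 0.0258 max at nose 0.0272
x 0.035 top 0.0259 max at nose 0.0395
x 0.05 top 0.0258 max at nose 0.0276
x 0.057 top 0.0258 max at nose 0.0271
top [0.5042 0.4103 0.1757 0.1414 0.0185]
scene [0.5045 0.4081 0.1612 0.143  0.0121]
at [0.526  0.1531 0.1016] [-3.1414e+00 -8.0000e-04  1.0380e-01] F [-0.2  0.3 -0.6] w 0.0225 gf 0.0 t 44.2
turn z -0.078 shift 0.0252 -0.2561 0.0716
```

>>> servo_tool(plan=[[30, 0, 0, 0, 0, 0, -0.078], [30, 0.005, -0.05, 0, 0, 0, 0], [30, 0.005, -0.055, 0, 0, 0, 0], [30, 0.005, -0.055, 0, 0, 0, 0], [30, 0.005, -0.055, 0, 0, 0, 0], [30, 0.005, -0.041, 0.03, 0, 0, 0], [30, 0, 0, 0.04, 0, 0, 0], [30, 0, 0, 0, 0, 0, 0]])

```text
time_s: 45.2
ee_pos: [0.5044, 0.406, 0.028]
eef_rot: [3.139, 0.005, 0.178]
force: [1.1, 0.7, 1.5]
grip_width: 0.0283
grip_force: 0.0
```

```bash
python3 -c "
from h import *
c=grab('wrist');wpen(c,280,360);to(.5045,.4095,-.0342,.182)
"
```

```text
wpen 0.5063 0.4098 yaw 0.176 size 0.143 0.013
at [0.5056 0.4066 0.0307] [3.1406e+00 1.8000e-03 1.7790e-01] F [1.  0.1 0.5] w 0.0282 gf 0.0 t 45.2
turn z -0.004 shift -0.0005 -0.003 0.0649
```

>>> servo_tool(plan=[[30, 0, -0.002, 0.01, 0, 0, 0], [30, 0, 0, 0.02, 0, 0, 0], [30, 0, 0, 0.02, 0, 0, 0], [30, 0, 0, 0.01, 0, 0, 0], [30, 0, 0, 0.003, 0, 0, 0], [30, 0, 0, 0.001, 0, 0, 0], [30, 0, 0, 0, 0, 0, 0], [30, 0, 0, 0, 0, 0, 0]])

```text
time_s: 46.25
ee_pos: [0.5052, 0.41, -0.0327]
eef_rot: [-3.141, -0.001, 0.179]
force: [0.5, 0.2, -0.1]
grip_width: 0.0281
grip_force: 0.0
```

>>> servo_tool(plan=[[30, 0, 0, 0.001, 0, 0, 0], [0, 0, 0, 0, 0, 0, 0], [0, 0, 0, 0, 0, 0, 0], [0, 0, 0, 0, 0, 0, 0], [0, 0, 0, 0, 0, 0, 0], [0, 0, 0, 0, 0, 0, 0], [0, 0, 0, 0, 0, 0, 0], [0, 0, 0, -0.01, 0, 0, 0]])

```text
time_s: 47.25
ee_pos: [0.5046, 0.4095, -0.0246]
eef_rot: [3.141, 0.001, 0.179]
force: [-0.3, -0.5, -0.9]
grip_width: 0.0114
grip_force: 40.0
```

```bash
python3 -c "
from h import *
to(.532,.0918,.0657,.1005)
"
```

```text
at [ 0.5046  0.4095 -0.0246] [3.1409e+00 1.4000e-03 1.7880e-01] F [-0.3 -0.5 -0.9] w 0.0114 gf 40.0 t 47.2
turn z 0.078 shift -0.0046 0.3188 -0.0903
```

>>> servo_tool(plan=[[0, 0, 0, -0.04, 0, 0, 0.039], [0, 0, 0, -0.05, 0, 0, 0.039], [0, -0.0005, 0.053, 0, 0, 0, 0], [0, -0.0005, 0.053, 0, 0, 0, 0], [0, -0.0005, 0.053, 0, 0, 0, 0], [0, -0.0005, 0.053, 0, 0, 0, 0], [0, -0.0005, 0.053, 0, 0, 0, 0], [0, -0.0015, 0.053, 0, 0, 0, 0]])

```text
time_s: 48.25
ee_pos: [0.5332, 0.0914, 0.0667]
eef_rot: [-3.142, -0.001, 0.101]
force: [0.4, 1.2, -0.9]
grip_width: 0.0116
grip_force: 40.0
```

>>> servo_tool(plan=[[0, 0, 0, 0, 0, 0, 0], [0, 0, 0, 0, 0, 0, 0], [0, 0, 0, 0.02, 0, 0, 0], [0, 0, 0, 0.01, 0, 0, 0], [0, 0, 0, 0, 0, 0, 0], [0, 0, 0, 0, 0, 0, 0], [0, 0, 0, 0, 0, 0, 0], [0, 0, 0, 0, 0, 0, 0]])

```text
time_s: 49.25
ee_pos: [0.5332, 0.093, 0.0361]
eef_rot: [3.142, -0.0, 0.101]
force: [-1.5, 0.6, 0.7]
grip_width: 0.0115
grip_force: 40.0
```

```bash
python3 -c "
from h import *
c=grab('wrist');held(c,4);to(.532,.0918,-.0031,.1005)
"
```

```text
case ((0.548721432685852, -0.033053234219551086), (0.16849319636821747, 0.32822340726852417), 5.779905796051025)
pen yaw 0.10637028 along 0.002595047430241193 z 0.07541785201630481 off +y 0.0019732692888181466
at [0.5332 0.093  0.036 ] [ 3.1416e+00 -4.0000e-04  1.0080e-01] F [-1.1 -0.1 -1.6] w 0.0115 gf 40.0 t 49.3
turn z 0.0 shift -0.0013 0.0011 0.0391
```

>>> servo_tool(plan=[[0, -0.0015, 0.0011, 0.005, 0, 0, 0], [0, 0, 0, 0.01, 0, 0, 0], [0, 0, 0, 0.008, 0, 0, 0], [0, 0, 0, 0.004, 0, 0, 0], [0, 0, 0, 0.004, 0, 0, 0], [0, 0, 0, 0.003, 0, 0, 0], [0, 0, 0, 0.003, 0, 0, 0], [0, 0, 0, 0.002, 0, 0, 0]])

```text
time_s: 50.3
ee_pos: [0.5317, 0.0917, -0.0033]
eef_rot: [3.142, -0.0, 0.101]
force: [-0.0, -1.4, 1.1]
grip_width: 0.011
grip_force: 40.0
```

>>> servo_tool(plan=[[0, 0, 0, 0.002, 0, 0, 0], [0, 0, 0, 0.002, 0, 0, 0], [0, 0, 0, 0.002, 0, 0, 0], [0, 0, 0, 0.002, 0, 0, 0], [0, 0, 0, 0.001, 0, 0, 0], [0, 0, 0, 0.001, 0, 0, 0], [0, 0, 0, 0, 0, 0, 0], [0, 0, 0, 0, 0, 0, 0]])

```text
time_s: 51.3
ee_pos: [0.5317, 0.0914, -0.0133]
eef_rot: [3.141, -0.0, 0.101]
force: [2.1, -4.8, 0.1]
grip_width: 0.0115
grip_force: 40.0
```

>>> servo_tool(plan=[[0, 0, 0, 0.002, 0, 0, 0], [0, 0, 0, 0.001, 0, 0, 0], [0, 0, 0, 0.001, 0, 0, 0], [0, 0, 0, 0.001, 0, 0, 0], [0, 0, 0, 0.001, 0, 0, 0], [0, 0, 0, 0, 0, 0, 0], [0, 0, 0, 0, 0, 0, 0], [0, 0, 0, 0, 0, 0, 0]])

```text
time_s: 52.3
ee_pos: [0.5317, 0.0918, -0.0192]
eef_rot: [-3.142, -0.0, 0.101]
force: [-0.3, -0.8, 0.1]
grip_width: 0.0114
grip_force: 40.0
```

>>> servo_tool(plan=[[24, 0, 0, 0, 0, 0, 0], [24, 0, 0, 0, 0, 0, 0], [24, 0, 0, 0, 0, 0, 0], [24, 0, 0, -0.01, 0, 0, 0], [24, 0, 0, -0.03, 0, 0, 0], [24, 0, 0, -0.05, 0, 0, 0], [24, 0, -0.05, -0.03, 0, 0, 0], [24, 0, 0, 0, 0, 0, 0]])

```text
time_s: 53.3
ee_pos: [0.5275, 0.1438, 0.1039]
eef_rot: [-3.141, -0.005, 0.103]
force: [0.6, -0.6, 0.3]
grip_width: 0.0225
grip_force: 0.0
```

```bash
python3 -c "
from h import *
c=grab('wrist');save(c,'w5.png');seated(c,4);seated(c,1)
to(.5580,-.154,.0250,.1005)
"
```

```text
x -0.06 top 0.0257 max at nose 0.027
x -0.05 top 0.0258 max at nose 0.0277
x -0.035 top 0.026 max at nose 0.0395
x -0.015 top 0.026 max at nose 0.0272
x 0.015 top 0.0261 max at nose 0.0268
x 0.035 top 0.026 max at nose 0.0394
x 0.05 top 0.0257 max at nose 0.0281
x 0.057 top 0.0251 max at nose 0.0266
x -0.06 top 0.0257 max at nose 0.0269
x -0.05 top 0.0258 max at nose 0.0275
x -0.035 top 0.0254 max at nose 0.0396
x -0.015 top 0.0256 max at nose 0.0267
x 0.015 top 0.0257 max at nose 0.0271
x 0.035 top 0.0254 max at nose 0.0396
x 0.05 top 0.0257 max at nose 0.0264
x 0.057 top 0.0251 max at nose 0.0273
at [0.5269 0.1424 0.1021] [-3.1414e+00 -2.2000e-03  1.0270e-01] F [-0.5  0.5 -0.8] w 0.0226 gf 0.0 t 53.4
turn z 0.002 shift 0.0012 0.298 0.0771
```

View pics/w5.png

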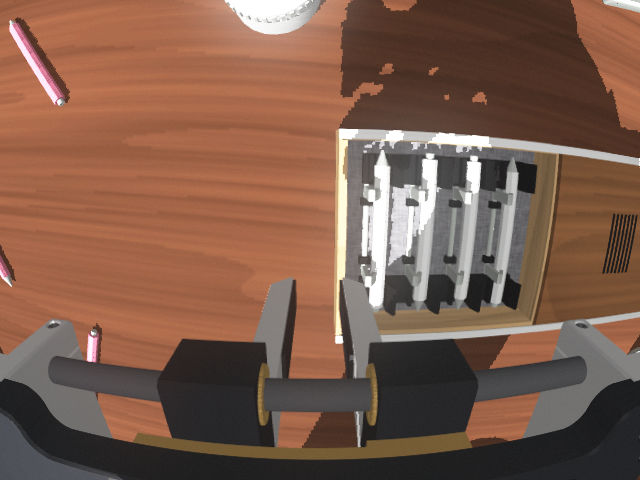

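All four pens are seated under their jaws, at u ≈ 380, 427, 470 and 508. Next I shut the lid.

>>> servo_tool(plan=[[0, 0, 0.04, 0, 0, 0, 0], [0, 0, 0.05, 0, 0, 0, 0], [0, 0, 0.05, 0, 0, 0, 0], [0, 0, 0.05, 0, 0, 0, 0], [0, 0, 0.05, 0, 0, 0, 0], [0, 0, 0.05, 0.01, 0, 0, 0], [0, 0, 0.007, 0.03, 0, 0, 0], [0, 0, 0, 0.035, 0, 0, 0]])

```text
time_s: 54.35
ee_pos: [0.5557, -0.1559, 0.0243]
eef_rot: [-3.141, 0.001, 0.098]
force: [-0.3, 0.2, 0.7]
grip_width: 0.0004
grip_force: 0.0
```

>>> servo_tool(plan=[[0, 0, 0, 0.005, 0, 0, 0], [0, 0, 0, 0.003, 0, 0, 0], [0, 0, 0, 0.001, 0, 0, 0], [0, 0, 0, 0, 0, 0, 0], [0, 0, 0, 0.0005, 0, 0, 0], [0, 0, 0, 0, 0, 0, 0], [0, 0, 0, 0, 0, 0, 0], [0, 0, 0, 0, 0, 0, 0]])

```text
time_s: 55.35
ee_pos: [0.5565, -0.154, 0.0163]
eef_rot: [-3.142, 0.0, 0.101]
force: [-0.4, 0.5, 0.2]
grip_width: 0.0004
grip_force: 0.0
```

>>> servo_tool(plan=[[0, 0, 0, 0.001, 0, 0, 0], [0, 0, 0, 0.001, 0, 0, 0], [0, 0, 0, 0.0005, 0, 0, 0], [0, 0, 0, 0.0005, 0, 0, 0], [0, 0, 0, 0, 0, 0, 0], [0, 0, 0, 0, 0, 0, 0], [0, 0, 0, 0, 0, 0, 0], [0, 0, 0, 0, 0, 0, 0]])

```text
time_s: 56.35
ee_pos: [0.5566, -0.154, 0.0144]
eef_rot: [3.141, -0.0, 0.101]
force: [-5.6, 2.0, 13.1]
grip_width: 0.0004
grip_force: 6.5
```

Pressing with 13 N, so I drag towards the case's +y.

>>> servo_tool(plan=[[0, 0, -0.003, 0, 0, 0, 0], [0, 0, -0.006, 0, 0, 0, 0], [0, 0, -0.01, 0, 0, 0, 0], [0, 0, -0.012, 0, 0, 0, 0], [0, 0, -0.014, 0, 0, 0, 0], [0, 0, -0.015, 0, 0, 0, 0], [0, 0, -0.015, 0, 0, 0, 0], [0, 0, -0.015, 0, 0, 0, 0]])

```text
time_s: 57.35
ee_pos: [0.5476, -0.0646, 0.0144]
eef_rot: [3.141, -0.001, 0.101]
force: [-4.6, -2.7, 12.9]
grip_width: 0.0001
grip_force: 6.3
```

>>> servo_tool(plan=[[0, 0, -0.014, 0, 0, 0, 0], [0, 0, -0.014, 0, 0, 0, 0], [0, 0, -0.014, 0, 0, 0, 0], [0, 0, -0.013, 0, 0, 0, 0], [0, 0, -0.012, 0, 0, 0, 0], [0, 0, -0.01, 0, 0, 0, 0], [0, 0, -0.008, 0, 0, 0, 0], [0, 0, -0.004, 0, 0, 0, 0]])

```text
time_s: 58.35
ee_pos: [0.5386, 0.0241, 0.0143]
eef_rot: [3.141, -0.0, 0.101]
force: [-6.4, -2.7, 13.6]
grip_width: 0.0003
grip_force: 6.9
```

>>> servo_tool(plan=[[0, 0, -0.002, 0, 0, 0, 0], [0, 0, -0.002, 0, 0, 0, 0], [0, 0, -0.002, 0, 0, 0, 0], [0, 0, -0.002, 0, 0, 0, 0], [0, 0, -0.001, 0, 0, 0, 0], [0, 0, -0.001, 0, 0, 0, 0], [0, 0, 0, 0, 0, 0, 0], [0, 0, 0, 0, 0, 0, 0]])

```text
time_s: 59.35
ee_pos: [0.5385, 0.0333, 0.0144]
eef_rot: [3.14, -0.002, 0.101]
force: [-1.1, -5.4, 9.0]
grip_width: 0.0004
grip_force: 4.8
```

>>> servo_tool(plan=[[0, 0, -0.001, 0.0003, 0, 0, 0], [0, 0, -0.001, 0, 0, 0, 0], [0, 0, -0.001, 0, 0, 0, 0], [0, 0, 0, 0, 0, 0, 0], [0, 0, 0, 0, 0, 0, 0], [0, 0, 0.001, -0.005, 0, 0, 0], [0, 0, 0, -0.03, 0, 0, 0], [0, 0, 0, -0.05, 0, 0, 0]])

```text
time_s: 60.35
ee_pos: [0.5362, 0.0361, 0.0977]
eef_rot: [-3.141, 0.003, 0.101]
force: [0.4, -0.5, 0.2]
grip_width: 0.0003
grip_force: 0.0
```

>>> servo_tool(plan=[[0, 0, 0.05, -0.03, 0, 0, 0], [0, 0, 0.05, 0, 0, 0, 0], [0, 0, 0.05, 0, 0, 0, 0], [0, 0, 0.05, 0, 0, 0, 0], [0, 0, 0, 0, 0, 0, 0], [0, 0, 0, 0, 0, 0, 0], [0, 0, 0, 0, 0, 0, 0], [0, 0, 0, 0, 0, 0, 0]])

```text
time_s: 61.35
ee_pos: [0.5575, -0.162, 0.1281]
eef_rot: [3.142, -0.0, 0.102]
force: [1.1, 0.0, 0.4]
grip_width: 0.0002
grip_force: 0.0
```

```bash
python3 -c "
from h import *
s=grab('top');save(s,'end.png')
a=cv2.resize(s['pixels'][180:290,300:510,::-1],None,fx=3.8,fy=3.8,interpolation=2);cv2.imwrite('pics/endc.png',a[:418,:798])
"
```

```text
(no output)
```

View pics/endc.png

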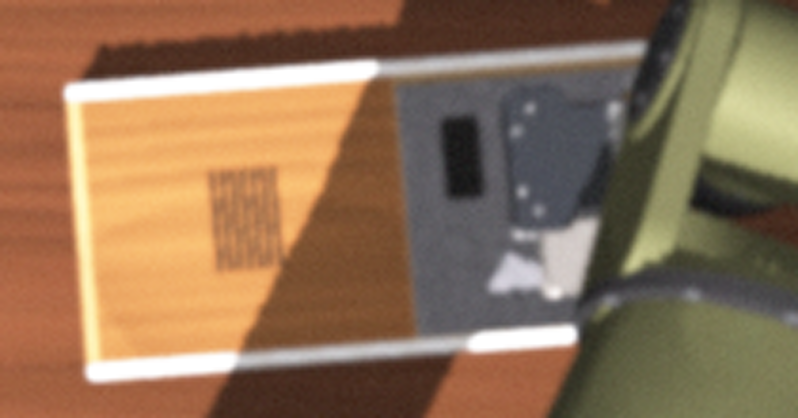

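The lid looks shut: ribs at crop (246,219) and no gap at the +y end wall. I'll check the number before handing in.

```bash
python3 -c "
from h import *
c=dict(np.load('last_top.npz'));a=cv2.imread('pics/top0.png');b=c['pixels'][:,:,::-1]
for n,im in(('start',a),('end',b)):
    g=cv2.cvtColor(np.ascontiguousarray(im),cv2.COLOR_BGR2GRAY).astype(float);p=g[222:253,345:385];w=np.clip(cv2.GaussianBlur(p,(0,0),15)-p,0,None);w[w<12]=0
    v,u=np.mgrid[222:253,345:385];x=(u*w).sum()/w.sum(),(v*w).sum()/w.sum()
    W=world(c,*x,.05);d=W[:2]-[.549,-.0612];print(n,x,'case y of ribs',-d[0]*.1003+d[1]*.995)
"
```

```text
start (np.float64(365.9633703315465), np.float64(237.09362619361278)) case y of ribs 0.08952670188861873
end (np.float64(371.6783681449108), np.float64(240.54150215975895)) case y of ribs 0.07745485251100448
```

```bash
python3 -c "
from h import *
c=dict(np.load('last_top.npz'));a=cv2.imread('pics/top0.png')[:,:,::-1];b=c['pixels']
for n,im in(('start',a),('end',b)):
    h=cv2.cvtColor(np.ascontiguousarray(im),cv2.COLOR_RGB2HSV)[...,1].astype(float);r=[]
    for v in range(215,262,3):
        s=h[v-1:v+2,395:425].mean(0);i=np.argmax(s[:-2]-s[2:])+1+395
        d=world(c,i,v,.05)[:2]-[.549,-.0612];r.append(-d[0]*.1003+d[1]*.995)
    print(n,'lid edge case y',np.round(r,4),np.median(r))
# rib centre: explicit dark-line columns in the sunlit rows
    g=cv2.cvtColor(np.ascontiguousarray(im),cv2.COLOR_RGB2GRAY)[226:240,350:385].mean(0);print(np.round(g).astype(int))
"
```

```text
start lid edge case y [-0.0063 -0.0057 -0.0051 -0.0067 -0.0061 -0.0055 -0.0049 -0.0065 -0.0059
 -0.0053 -0.0047 -0.0063 -0.0057 -0.0051 -0.0067 -0.0061] -0.005824919003637199
[187 188 188 188 188 186 174 149 135 138 132 132 136 130 136 135 132 138
 133 133 136 132 135 138 140 162 182 187 187 187 187 188 187 187 188]
end lid edge case y [-0.0019 -0.0013 -0.0007 -0.0001 -0.0017 -0.0011 -0.0005  0.0002 -0.0015
 -0.0009 -0.0002  0.0004 -0.0013 -0.0007 -0.     -0.0017] -0.0007586437017987582
[193 194 193 192 182 159 141 144 138 137 142 135 138 141 137 144 140 137
 142 137 139 144 144 165 185 192 192 192 190 186 178 164 149 135 123]
```

The lid edge is at case y = -0.8 mm, which matches fully shut; it had started about 5 mm ajar.

```bash
python3 -c "
from h import *
print(ctrl.hand_in())"
```

```text
the job is handed in; nothing more can be done
None
```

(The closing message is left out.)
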